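Fit the right socket to the clamped extinguisher valve

TASK

One of the two extinguisher valves stands in the clamp: find the socket that fits its hex nut, working upward in size so that the next smaller socket has been set on top of the nut, seen not to go on, and then stood upright in the shallow tray. Then push the fitting socket down over the nut until it sits fully home on the collar, and finish while still holding it there in the gripper: do not let go. Do not knock any socket over and leave the other things on the counter where they are.

Things in the scene. Friction and masses are not known exactly. Their poses are not given: they have to be found in the camera images.
- socket_small: Steel hex socket (the smallest of three look-alikes of equal height), standing mouth down. Round skirt 33 mm across and 32 mm tall, short cone to 40 mm, then a 22 mm square drive adapter on top, from 32 to 70 mm above the mouth (its upper 30 mm are free to grip). Hex bore 22 mm across flats, 20 mm deep, open downward. About 200 g. Origin: centre of the mouth rim (underside); z up; x is square to one pair of the adapter's faces and to one pair of the bore's flats.
- socket_middle: Steel hex socket (the middle one of three look-alikes of equal height), standing mouth down. Round skirt 40 mm across and 32 mm tall, short cone to 40 mm, then a 22 mm square drive adapter on top, from 32 to 70 mm above the mouth (its upper 30 mm are free to grip). Hex bore 28 mm across flats, 20 mm deep, open downward. About 250 g. Origin: centre of the mouth rim (underside); z up; x is square to one pair of the adapter's faces and to one pair of the bore's flats.
- socket_large: Steel hex socket (the largest of three look-alikes of equal height), standing mouth down. Round skirt 47 mm across and 32 mm tall, short cone to 40 mm, then a 22 mm square drive adapter on top, from 32 to 70 mm above the mouth (its upper 30 mm are free to grip). Hex bore 34 mm across flats, 20 mm deep, open downward. About 300 g. Origin: centre of the mouth rim (underside); z up; x is square to one pair of the adapter's faces and to one pair of the bore's flats.
- valve_mid: Fixed extinguisher valve, 71 mm tall; on top a brass hex nut 26 mm across flats for the middle socket, 16 mm tall (top 2 mm stepped in 1.5 mm all round), on a collar 54 mm across. Stands in the clamp (then it is the one to work on) or on the stand, 20 mm above the counter. Origin: centre of underside; z up; x along the side outlet and square to a pair of nut flats.
- valve_large: Fixed extinguisher valve, 71 mm tall; on top a brass hex nut 32 mm across flats for the large socket, 16 mm tall (top 2 mm stepped in 1.5 mm all round), on a collar 54 mm across. Stands in the clamp (then it is the one to work on) or on the stand, 20 mm above the counter. Origin: centre of underside; z up; x along the side outlet and square to a pair of nut flats.
- valve_mid_seat (a point): Centre of the collar's top face under the nut of valve_mid, 55 mm above the valve's origin, 16 mm below the nut's top; a seated socket's origin lies here. Axes as the valve's.
- valve_large_seat (a point): The same point on valve_large.
- clamp: Fixed grey clamp plate 110 x 120 x 20 mm with two dark jaws (43 mm above the counter) that hold the valve to be worked on at the plate's centre. Origin: centre of the underside; the jaws lie at +y and -y.
- stand: Fixed black rubber disc, 90 mm across, 20 mm tall, with the waiting valve, not to be worked on. Origin: centre of the underside.
- tray: Fixed shallow open aluminium tray, 130 (x) x 190 (y) x 14 mm tall, walls and floor 3 mm. Origin: centre of the underside.
- wrench: Bystander: steel wrench, 150 mm long, lying flat. Origin mid underside.
- pin_ring: Bystander: yellow pull ring 47 mm across with a steel pin, lying flat. Origin: ring centre, underside.
- bush: Bystander: brass bush 28 mm across, 22 mm tall. Origin: underside centre.
- grease_jar: Bystander: closed white jar 60 mm across, 60 mm tall. Origin: underside centre.
- discharge_head: Bystander: chrome discharge head with a dented lever, 68 mm tall. Origin: underside centre of its round body.
Mind the look-alikes: they are no part of the job. Leave any pink look-alike of the tray alone.

How it is judged:
On the way, in this order (a step that is already met when the one before it is completed fails the run):
1. the next smaller socket rests upright on top of the clamped valve's nut and does not go on (((horizontal distance between valve_mid and clamp below 0.03 m and horizontal distance between socket_small and valve_mid_seat below 0.008 m and z of socket_small in the frame of valve_mid_seat between 0.011 and 0.02 m and angle between socket_small's own z axis and vertical below 0.2 rad and contact force between socket_small and valve_mid above 0.5 N) or (horizontal distance between valve_large and clamp below 0.03 m and horizontal distance between socket_middle and valve_large_seat below 0.008 m and z of socket_middle in the frame of valve_large_seat between 0.011 and 0.02 m and angle between socket_middle's own z axis and vertical below 0.2 rad and contact force between socket_middle and valve_large above 0.5 N))), for 0.1 s.
2. that socket stands upright in the tray, released (((horizontal distance between valve_mid and clamp below 0.03 m and x of socket_small in the frame of tray between -0.06 and 0.06 m and y of socket_small in the frame of tray between -0.09 and 0.09 m and height (world z) of socket_small below 0.008 m and angle between socket_small's own z axis and vertical below 0.12 rad and linear speed of socket_small below 0.03 m/s and contact force between the fingers and socket_small below 0.1 N) or (horizontal distance between valve_large and clamp below 0.03 m and x of socket_middle in the frame of tray between -0.06 and 0.06 m and y of socket_middle in the frame of tray between -0.09 and 0.09 m and height (world z) of socket_middle below 0.008 m and angle between socket_middle's own z axis and vertical below 0.12 rad and linear speed of socket_middle below 0.03 m/s and contact force between the fingers and socket_middle below 0.1 N))), for 0.2 s.
At the end, for the whole second after the job is handed in: The socket that fits the clamped valve sits on its nut, within 4 mm of the collar in height and 4 mm sideways, upright within 0.1 rad, at rest, gripped with over 2 N; the next smaller socket stands upright (0.12 rad), released, in the tray (((horizontal distance between valve_mid and clamp below 0.03 m and x of socket_small in the frame of tray between -0.06 and 0.06 m and y of socket_small in the frame of tray between -0.09 and 0.09 m and height (world z) of socket_small below 0.008 m and angle between socket_small's own z axis and vertical below 0.12 rad and linear speed of each of socket_small, socket_middle below 0.03 m/s and contact force between the fingers and socket_small below 0.1 N and horizontal distance between socket_middle and valve_mid_seat below 0.004 m and z of socket_middle in the frame of valve_mid_seat between -0.004 and 0.004 m and angle between socket_middle's own z axis and vertical below 0.1 rad and contact force between the fingers and socket_middle above 2 N) or (horizontal distance between valve_large and clamp below 0.03 m and x of socket_middle in the frame of tray between -0.06 and 0.06 m and y of socket_middle in the frame of tray between -0.09 and 0.09 m and height (world z) of socket_middle below 0.008 m and angle between socket_middle's own z axis and vertical below 0.12 rad and linear speed of each of socket_middle, socket_large below 0.03 m/s and contact force between the fingers and socket_middle below 0.1 N and horizontal distance between socket_large and valve_large_seat below 0.004 m and z of socket_large in the frame of valve_large_seat between -0.004 and 0.004 m and angle between socket_large's own z axis and vertical below 0.1 rad and contact force between the fingers and socket_large above 2 N))); the arm keeps its last pose, push and grip.
It fails at once if a socket is knocked over (angle between any of socket_small, socket_middle, socket_large's own z axis and vertical above 0.7 rad).
It fails at once if a bystander is shifted by more than 30 mm (distance of any of wrench, pin_ring, bush, grease_jar, discharge_head from where it was at the start of the episode above 0.03 m).
It also fails if it takes over 64 s, if anything falls off the work surface, if the arm or the gripper's body presses on something with over 40 N, if the wrist force passes 120 N, or if a joint passes its speed limit or range.

ROBOT

A 6-joint arm with a two-finger parallel gripper is mounted at the origin on the work surface. World frame = base frame: x ahead of the robot, y to its left, z up, the work surface at z = 0. Lengths are in m, angles in rad, forces in N, time in s.
With the tool pointing down it reaches from about 0.275 to 0.75 m from the base axis. Payload 10.2 kg.
Tool frame: the origin (TCP) lies at the very end of the fingers, on their centre line; the grasp point (between the pads) lies 19 mm behind it; z points along the fingers, y is the direction in which the jaws open and shut (so a half turn about z gives the same grasp; the last joint's range is limited). The gripper opens to 88 mm and grips with 3 to 60 N. Pads are 18 mm wide; open, the fingers measure 123 mm over their backs; the gripper's body (75 mm by 187 mm) begins 45 mm behind the grasp point.
Start: joints at [-1.509, 0.313, 1.498, -0, 1.331, -0.223], TCP at [0.147, -0.504, 0.239] pointing down, gripper open.
Joint ranges: [-2.94, 2.94], [-0.97, 2.17], [0.19, 2.56], [-1.23, 4.37], [0.02, 3.11], [-2.88, 2.88]. Speed limits (rad/s): [2.39, 2.39, 3.01, 3.14, 3.14, 3.14].

INTERFACE

Orientations are given as a 3x3 rotation matrix whose columns are the frame's x, y, z axes.
In Python, from cell import bot gives the robot as it stands. The module is installed in compiled form; this text tells all that it offers.
- The arm moves only by the tool play_rows, never from a script. Its argument "targets" is a list of rows, each an object of numbers: "dx", "dy", "dz": the shift along the tool's x, y, z in mm; "ax", "ay", "az": the turn, a rotation vector about the tool's x, y, z in degrees; "claw": the closure, from 0 (fully open) to 1 (shut). A call has 1 to 10 rows; each row is the pose to reach, as a shift and turn from the pose commanded when the call began, along the tool's axes at that moment; what a row does not reach only later rows make up. A row lasts 1/12 s, in which the tool goes at most 41.7 mm and 7.16 degrees, less where a joint would pass 70% of its speed; a pose out of reach is approached as far as the arm can. A call with a gripper value outside its range is refused whole. The fingers move at their own pace and stop on an object; "squeeze" is the grip in N (left out, the last holds). Time passes only in rows, so rows that repeat a pose let the fingers close. It gives the time, the measured TCP pose, the force and the opening at its end, in the units of the state.
- bot.state(): the state, without advancing time (a new reading comes with each control period).
- bot.get_image(name): name is "scene" or "side" or "wrist"; returns the picture (480x640x3 uint8, red, green, blue); there is no depth.
- bot.camera_model(name): a dict with "vfov" (degrees; the focal length in pixels is half the picture's height over the tangent of half this angle, whatever the lens; pixels are square), "cx", "cy" (the principal point, pixels), "distortion" ([k1, k2, p1, p2, k3] as OpenCV has them; the pictures are not rectified), "R" (3x3) and "t" (3): a world point X has camera coordinates R X + t. Camera axes: x right, y down, z forward; pixel columns grow to the right and rows downward; lengths in m; the calibration is good to about 2 mm. A picture is of the moment at which its call begins: read the wrist's pose just before it. camera_model takes no time and is no camera call; for the wrist camera it gives the pose at the moment of the call.
- bot.sign_off(): hands the job in, once; it reports no verdict.
The state is a dict: "clock": time; "joint_positions": joint angles; "joint_velocities": joint speeds; "joint_torque": joint torques, N m; "tool_pos": TCP position; "tcp_rot": TCP orientation; "wrist_force": force on the tool from outside, world axes, zero at the start; "torque": the same for the moment, N m; "opening": opening from 0.0 (shut) to 1.0 (fully open).
Only numpy, scipy, OpenCV 4.12 (cv2) and the standard library are available. Lean on these libraries where they do the work, as an engineer would, in place of code of your own. Each camera call takes 0.05 s, during which the arm holds its last target.

## Working session

There is one attempt and no reset: what is moved stays moved. The work goes in short steps, Python scripts to look and compute and a tool call to move; the robot and the scene stay as the last step left them, time stands still between calls to the robot, and variables do not carry over. Pictures are saved under pics/ and viewed, and the job is handed in when it is done.

Besides the shell and the picture viewer there is one more tool, called as name(argument=value, ...) on one line, values as JSON. play_rows: Moves the arm, as the interface text tells. Its arguments: {"type":"object","properties":{"targets":{"type":"array","items":{"type":"object","properties":{"dx":{"type":"number"},"dy":{"type":"number"},"dz":{"type":"number"},"ax":{"type":"number"},"ay":{"type":"number"},"az":{"type":"number"},"claw":{"type":"number"}}}},"squeeze":{"type":"number"}},"required":["targets"]}

```bash
mkdir -p pics; cat > h.py <<'E'
import numpy as np, cv2
from cell import bot
def cam(n):
    m=bot.camera_model(n); f=240/np.tan(np.radians(m['vfov'])/2)
    K=np.array([[f,0,m['cx']],[0,f,m['cy']],[0,0,1]]); return K,np.array(m['distortion'],float),np.array(m['R']),np.array(m['t'])
def ray(c,px):
    K,d,R,t=c
    u=cv2.undistortPoints(np.array([[px]],float),K,d)[0,0]
    v=R.T@np.array([u[0],u[1],1]); return -R.T@t, v/np.linalg.norm(v)
def onz(c,px,z):
    o,v=ray(c,px); return o+v*(z-o[2])/v[2]
def proj(c,X):
    K,d,R,t=c
    return cv2.projectPoints(np.array(X,float).reshape(-1,3),cv2.Rodrigues(R)[0],t,K,d)[0].reshape(-1,2)
def grab(n,name):
    c=cam(n); im=bot.get_image(n); im=cv2.cvtColor(im,cv2.COLOR_RGB2BGR); cv2.imwrite(f'pics/{name}.png',im); return c,im
E
python3 - <<'E'
from h import *
for n in ['scene','side','wrist']:
    c,im=grab(n,n+'0'); print(n,c[0][0,0],-c[2].T@c[3])
    np.savez(f'{n}0.npz',*c)
s=bot.state(); print(s['clock'],s['tool_pos'],s['tcp_rot'],s['wrist_force'],s['opening'])
E
```

```text
scene 487.712636672496 [ 1.01881114 -0.25550274  0.93561072]
side 623.5459941076726 [ 0.14704939 -1.2079179   0.85953776]
wrist 386.3295723486412 [ 0.21129963 -0.48641707  0.38259604]
0.15 [ 0.14749255 -0.50369213  0.23834072] [[ 9.59724924e-01  2.80941396e-01 -4.81726070e-05]
 [ 2.80941335e-01 -9.59724572e-01  8.43527775e-04]
 [ 1.90749436e-04 -8.23088307e-04 -9.99999643e-01]] [ 0.27630452 -0.54488566 -0.10377097] 1.002710452014193
```

View pics/scene0.png

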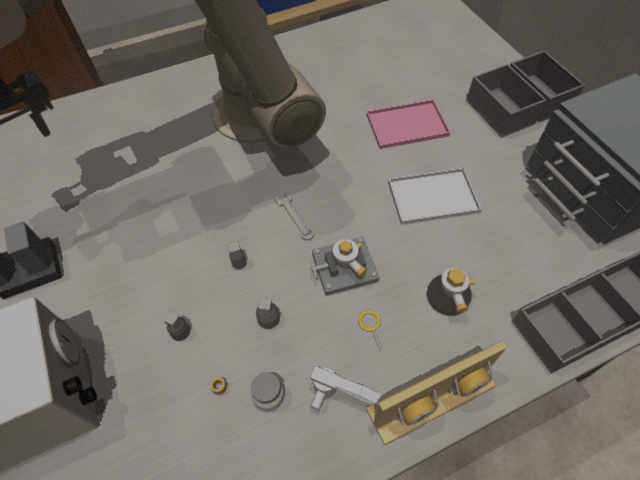

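View pics/side0.png

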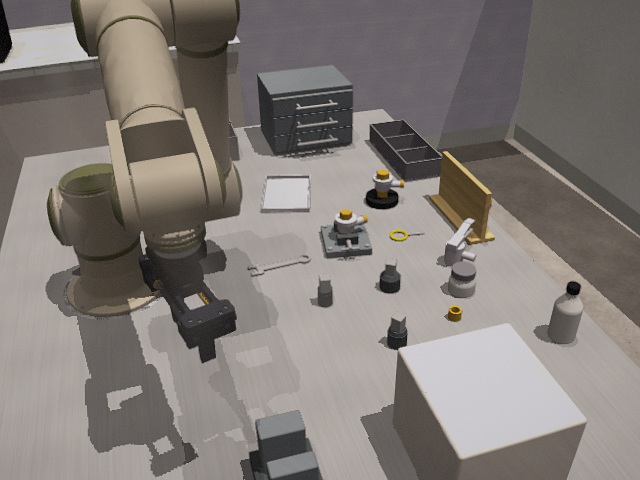

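View pics/wrist0.png

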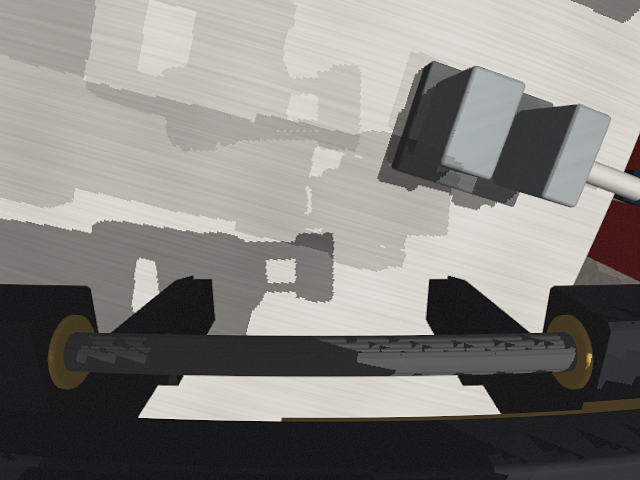

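The scene view shows three socket candidates at pixels (237,255), (267,312) and (178,327). The clamp valve is at (347,255) and the stand valve at (457,288). The silver tray is at (433,195) and its pink look-alike at (408,123). Next, close crops and nut/socket sizes.

```bash
python3 - <<'E'
import cv2,numpy as np
a=cv2.imread('pics/scene0.png'); b=cv2.imread('pics/side0.png')
r=lambda im,x,y,w,h,s:cv2.resize(im[y:y+h,x:x+w],None,fx=s,fy=s,interpolation=cv2.INTER_CUBIC)
cv2.imwrite('pics/c1.png',r(a,150,220,250,130,3.2))
cv2.imwrite('pics/c2.png',np.vstack([r(a,310,225,180,90,4),r(b,300,160,180,110,4)])[:, :800][:880])
cv2.imwrite('pics/c2.png',np.hstack([r(a,310,225,70,70,5.5),r(a,425,255,70,70,5.5)]))
cv2.imwrite('pics/c3.png',r(b,300,160,150,200,3))
E
```

```text
(no output)
```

View pics/c1.png

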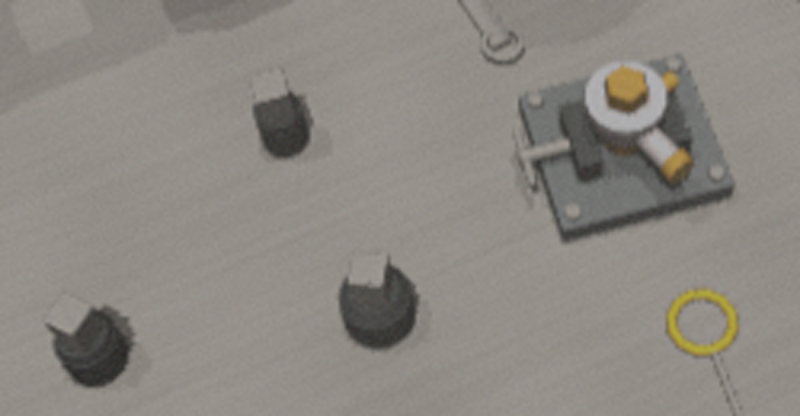

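View pics/c2.png

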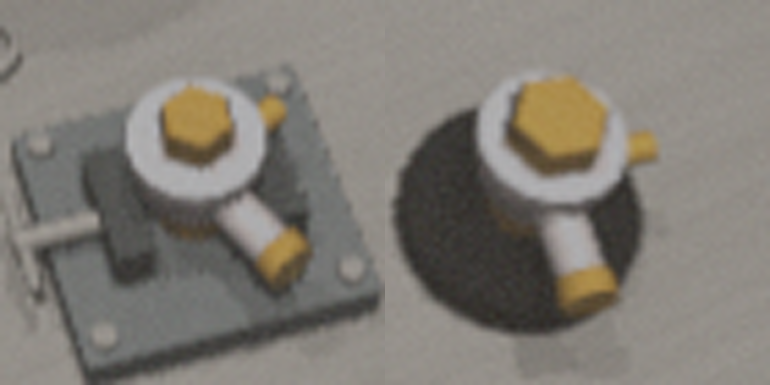

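View pics/c3.png

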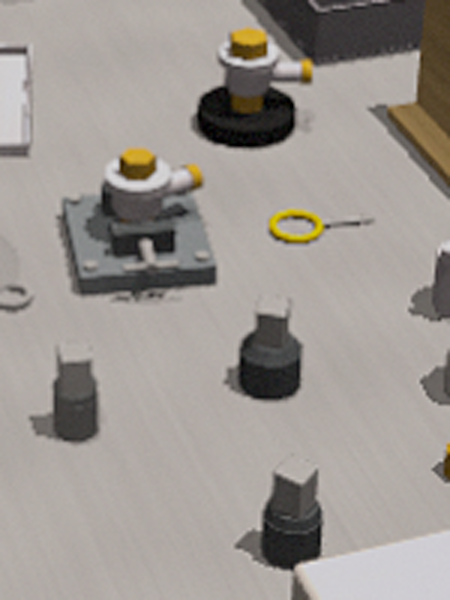

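```bash
cat >> h.py <<'E'
def tri(c1,p1,c2,p2):
    o1,v1=ray(c1,p1);o2,v2=ray(c2,p2)
    A=np.stack([v1,-v2],1); s=np.linalg.lstsq(A,o2-o1,rcond=None)[0]
    a=o1+v1*s[0];b=o2+v2*s[1]; return (a+b)/2,np.linalg.norm(a-b)
def load(n):
    z=np.load(n); return tuple(z[k] for k in z.files)
E
python3 - <<'E'
from h import *
S=load('scene0.npz');D=load('side0.npz')
a=cv2.imread('pics/scene0.png'); b=cv2.imread('pics/side0.png')
def brass(im,roi):
    x,y,w,h=roi; hs=cv2.cvtColor(im[y:y+h,x:x+w],cv2.COLOR_BGR2HSV)
    m=cv2.inRange(hs,(10,120,120),(35,255,255)); n,l,st,ce=cv2.connectedComponentsWithStats(m)
    for i in range(1,n):
        if st[i,4]>15: print(roi,st[i],ce[i]+[x,y])
brass(a,(325,230,50,50));brass(a,(435,258,50,60));brass(b,(325,200,45,40));brass(b,(365,160,45,40))
# bright-ish tops
for im,rois,c in((a,[(225,238,25,15),(255,294,25,20),(160,310,30,20)],S),(b,[(312,270,25,15),(382,254,20,15),(385,306,25,20)],D)):
    for x,y,w,h in rois:
        g=cv2.cvtColor(im,cv2.COLOR_BGR2GRAY)[y-4:y+h+30,x-8:x+w+8]
        print(x-8,y-4); print('\n'.join(' '.join('%3d'%v for v in r) for r in g[:26])) if 0 else None
for p,q in (((346.5,247),(346,213)),((456,276),(382,173))):
    print(tri(S,p,D,q))
for p in [(235,246),(265,304),(172,318)]: print(onz(S,p,.07))
for p in [(324.5,279),(391,263),(399,318)]: print(onz(D,p,.07))
E
python3 - <<'E'
import cv2,numpy as np
a=cv2.imread('pics/scene0.png'); b=cv2.imread('pics/side0.png')
r=lambda im,x,y,w,h,s:cv2.resize(im[y:y+h,x:x+w],(266*1,266),interpolation=cv2.INTER_NEAREST)
t=np.vstack([np.hstack([r(a,218,232,38,38,7),r(a,248,290,38,38,7),r(a,158,307,38,38,7)]),np.hstack([r(b,306,270,38,38,7),r(b,372,256,38,38,7),r(b,380,310,38,38,7)])])
cv2.imwrite('pics/c4.png',cv2.convertScaleAbs(t,alpha=1.5))
E
```

```text
(325, 230, 50, 50) [15 11 12 11 92] [345.18478261 246.18478261]
(325, 230, 50, 50) [32 37  9  8 36] [360.91666667 270.41666667]
(435, 258, 50, 60) [ 14  12  16  14 168] [456.39880952 276.05357143]
(435, 258, 50, 60) [35 21  4  5 18] [471.5        281.22222222]
(435, 258, 50, 60) [22 46 10  6 41] [461.46341463 306.17073171]
(325, 200, 45, 40) [15 10 12  5 49] [345.6122449  212.02040816]
(325, 200, 45, 40) [37 15  5  6 17] [364.58823529 217.11764706]
(365, 160, 45, 40) [12  9 12  7 56] [382.69642857 172.07142857]
(365, 160, 45, 40) [36 19  3  7 17] [402.05882353 182.        ]
217 234
247 290
152 306
304 266
374 250
377 302
(array([0.55170172, 0.00323934, 0.08427318]), np.float64(0.0016988990629293293))
(array([0.70700044, 0.1654091 , 0.08563858]), np.float64(0.00045732464367166507))
[ 0.4370128 -0.2008392  0.07     ]
[ 0.58958118 -0.1941901   0.07      ]
[ 0.53793658 -0.36530678  0.07      ]
[ 0.43368369 -0.21300967  0.07      ]
[ 0.58645369 -0.20238175  0.07      ]
[ 0.53434596 -0.37444424  0.07      ]
```

View pics/c4.png

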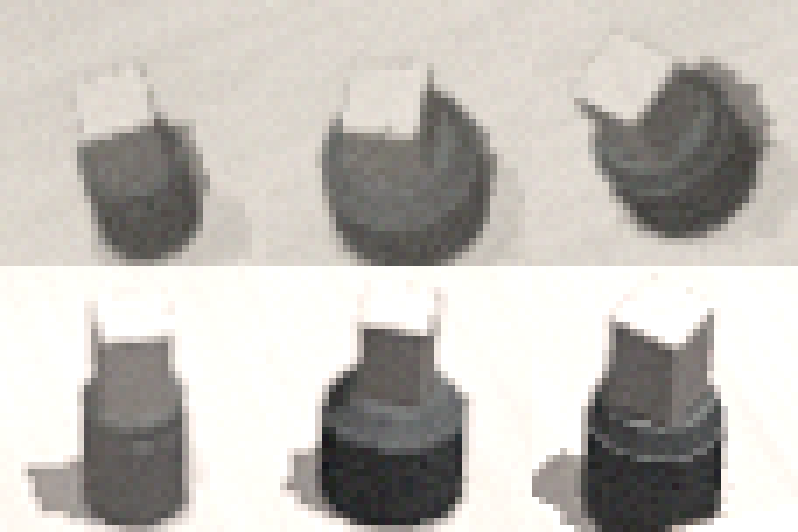

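The crops give skirt sizes: small at scene (237,255), middle at (178,327), large at (267,312). The clamped nut is the smaller one, about half the collar width, so the clamp holds valve_mid. The order is small socket first, then middle.

```bash
python3 - <<'E'
from h import *
S=load('scene0.npz');D=load('side0.npz');W=load('wrist0.npz')
for n,p,q in (('small',(234.7,246.3),(325,277)),('large',(265.1,304),(391,261.3)),('mid',(171.3,318.1),(398.6,316.3)),('nut',(346.,246.5),(346,211.5)),('tray',(433,195),(288,194))):
    print(n,tri(S,p,D,q))
s=bot.state();R=np.array(s['tcp_rot']);t=np.array(s['tool_pos'])
print(R.T@(-W[2].T@W[3]-t), R.T@W[2].T)
for z in (0,-19,20,50,100,150): print(z,proj(W,t+R@[0,0,z/1000.]))
for X in [(60,0,100),(100,0,100),(60,0,150)]: print(X,proj(W,t+R@(np.array(X)/1000.)))
E
```

```text
small (array([ 0.4369726 , -0.2022259 ,  0.06755753]), np.float64(0.002379760530813079))
large (array([ 0.58936505, -0.19420415,  0.06856768]), np.float64(0.0009191932215967332))
mid (array([ 0.53648784, -0.36698841,  0.06774222]), np.float64(0.0004504362359740912))
nut (array([0.55188049, 0.00206261, 0.0885963 ]), np.float64(0.0002748069292299215))
tray (array([0.47102197, 0.27830737, 0.00468898]), np.float64(0.00678861897426935))
[ 0.06611804  0.00122802 -0.14424378] [[ 4.62559795e-04 -9.66885537e-01 -2.55210001e-01]
 [ 9.99999874e-01  4.97611172e-04 -7.27765720e-05]
 [ 1.97361963e-04 -2.55209935e-01  9.66885645e-01]]
0 [[316.97989487 303.47059941]]
-19 [[316.57246388 325.73810993]]
20 [[317.31908989 284.97509009]]
50 [[317.70981006 263.71698864]]
100 [[318.16398458 239.06857371]]
150 [[318.47325282 222.32210649]]
(60, 0, 100) [[318.09902773 145.37346871]]
(100, 0, 100) [[318.06388876  77.49845813]]
(60, 0, 150) [[318.43587007 143.66053306]]
```

```bash
cat >> h.py <<'E'
from scipy.spatial.transform import Rotation as Ro
def Rd(psi):
    c,s=np.cos(np.radians(psi)),np.sin(np.radians(psi)); return np.array([[c,s,0],[s,-c,0],[0,0,-1.]])
def go(X,psi=None):
    s=bot.state();R=np.array(s['tcp_rot']);t=np.array(s['tool_pos'])
    d=R.T@(np.array(X)-t)*1000
    cur=np.degrees(np.arctan2(R[1,0],R[0,0]))
    if psi is None: psi=cur
    r=Ro.from_matrix(R.T@Rd(psi)).as_rotvec(degrees=True)
    print('T',round(s['clock'],2),'tcp',t.round(4),'psi',cur.round(2),'F',np.round(s['wrist_force'],1),'op',round(s['opening'],3),'q',np.round(s['joint_positions'],2))
    print('delta mm',d.round(1),'rot deg',r.round(2))
E
python3 - <<'E'
from h import *
go((0.43,-0.202,0.19),0)
E
```

```text
T 0.15 tcp [ 0.1475 -0.5037  0.2383] psi 16.32 F [ 0.3 -0.5 -0.1] op 1.003 q [-1.51  0.31  1.5   0.    1.33 -0.22]
delta mm [ 355.9 -210.1   48.6] rot deg [-0.05 -0.   16.32]
```

play_rows(targets=[{"dx":30,"dy":-18},{"dx":65,"dy":-38},{"dx":100,"dy":-59},{"dx":135,"dy":-80},{"dx":170,"dy":-100,"az":2},{"dx":205,"dy":-121,"az":6},{"dx":240,"dy":-142,"az":10},{"dx":275,"dy":-163,"az":14},{"dx":310,"dy":-184,"dz":20,"az":16.3},{"dx":345,"dy":-204,"dz":40,"az":16.3}])

```text
schema error: expected keys dx, dy, dz, ax, ay, az, claw
```

play_rows(targets=[{"dx":7,"dy":-8,"dz":8},{"dx":7,"dy":-8,"dz":8},{"dx":7,"dy":-8,"dz":8},{"dx":7,"dy":-8,"dz":8}])

```text
schema error: expected keys dx, dy, dz, ax, ay, az, claw
```

```bash
python3 - <<'E'
from h import *
go((0.43,-0.202,0.19),0)
c,im=grab('wrist','w1');np.savez('w1.npz',*c)
E
```

```text
T 0.15 tcp [ 0.1475 -0.5037  0.2383] psi 16.32 F [ 0.3 -0.5 -0.1] op 1.003 q [-1.51  0.31  1.5   0.    1.33 -0.22]
delta mm [ 355.9 -210.1   48.6] rot deg [-0.05 -0.   16.32]
```

View pics/w1.png

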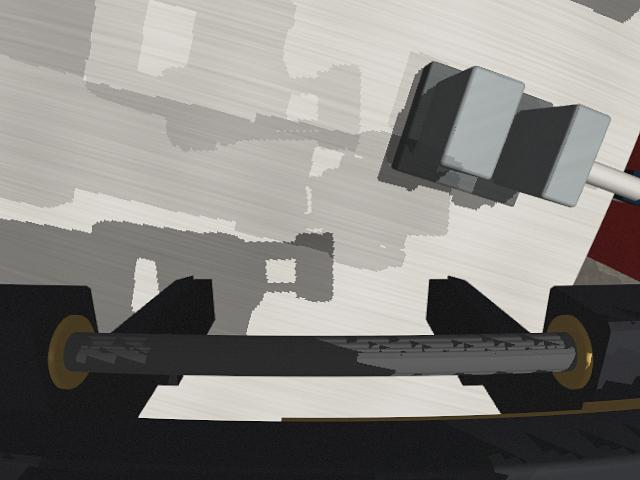

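The calls were refused because every row needs all seven keys. The picture is unchanged, so nothing moved.

play_rows(targets=[{"dx":30,"dy":-18,"dz":0,"ax":0,"ay":0,"az":0,"claw":0},{"dx":65,"dy":-38,"dz":0,"ax":0,"ay":0,"az":0,"claw":0},{"dx":100,"dy":-59,"dz":0,"ax":0,"ay":0,"az":0,"claw":0},{"dx":135,"dy":-80,"dz":0,"ax":0,"ay":0,"az":0,"claw":0},{"dx":170,"dy":-100,"dz":0,"ax":0,"ay":0,"az":2,"claw":0},{"dx":205,"dy":-121,"dz":0,"ax":0,"ay":0,"az":6,"claw":0},{"dx":240,"dy":-142,"dz":0,"ax":0,"ay":0,"az":10,"claw":0},{"dx":275,"dy":-163,"dz":0,"ax":0,"ay":0,"az":14,"claw":0},{"dx":315,"dy":-187,"dz":25,"ax":0,"ay":0,"az":16.3,"claw":0},{"dx":356,"dy":-210,"dz":48,"ax":0,"ay":0,"az":16.3,"claw":0}])

```text
clock: 1.03
tool_pos: [0.4177, -0.2148, 0.2006]
tcp_rot: [[1.0, -0.002, 0.002], [-0.002, -1.0, -0.001], [0.002, 0.001, -1.0]]
wrist_force: [0.7, -0.8, -0.7]
opening: 1.002
```

play_rows(targets=[{"dx":0,"dy":0,"dz":0,"ax":0,"ay":0,"az":0,"claw":0},{"dx":0,"dy":0,"dz":0,"ax":0,"ay":0,"az":0,"claw":0},{"dx":0,"dy":0,"dz":0,"ax":0,"ay":0,"az":0,"claw":0}])

```text
clock: 1.28
tool_pos: [0.4163, -0.2169, 0.2008]
tcp_rot: [[1.0, 0.001, -0.0], [0.001, -1.0, -0.0], [-0.0, 0.0, -1.0]]
wrist_force: [0.3, -0.4, 1.0]
opening: 0.998
```

```bash
python3 - <<'E'
from h import *
go((0.43,-0.202,0.19),0)
c,im=grab('wrist','w1');np.savez('w1.npz',*c)
E
```

```text
T 1.28 tcp [ 0.4163 -0.2169  0.2008] psi 0.03 F [ 0.3 -0.4  1. ] op 0.998 q [-0.73  0.23  1.72 -0.    1.2   0.84]
delta mm [ 13.7 -14.8  10.8] rot deg [0.02 0.   0.03]
```

View pics/w1.png

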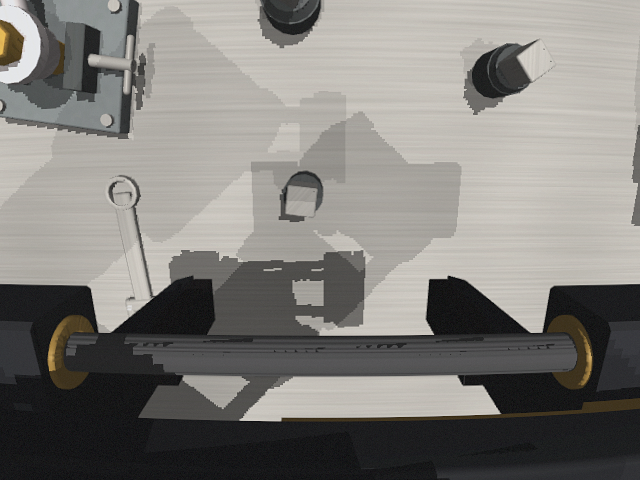

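The wrist view shows the small socket's top at about (301,201), the middle socket's top at (536,60), and the clamped nut at (5,42).

```bash
python3 - <<'E'
from h import *
c=load('w1.npz')
print(onz(c,(301,201),.07),onz(c,(536,60),.07))
im=cv2.imread('pics/w1.png')
o=np.hstack([cv2.resize(im[165:225,270:340],(400,343),interpolation=cv2.INTER_NEAREST),cv2.resize(im[30:105,465:560],(400,343),interpolation=cv2.INTER_NEAREST)])
cv2.imwrite('pics/c5.png',o)
E
```

```text
[ 0.43670347 -0.20419962  0.07      ] [ 0.53576539 -0.36609197  0.07      ]
```

View pics/c5.png

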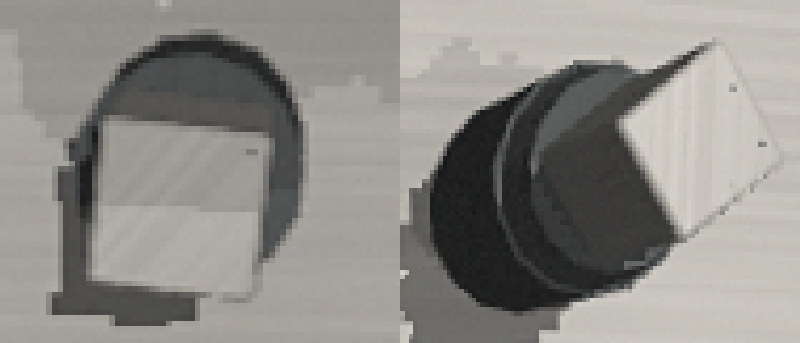

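```bash
cat >> h.py <<'E'
def quad(c,P,z):
    X=np.array([onz(c,p,z) for p in P])[:,:2]
    e=[X[(i+1)%len(X)]-X[i] for i in range(len(X))]
    print('centre',X.mean(0).round(4),'sides mm',[round(np.linalg.norm(v)*1000,1) for v in e],'ang',[round(np.degrees(np.arctan2(v[1],v[0])),1) for v in e])
    return X
E
python3 - <<'E'
from h import *
c=load('w1.npz')
quad(c,[(270+x/5.714,165+y/5.714) for x,y in((102,117),(269,135),(255,298),(88,283))],.07)
quad(c,[(465+(x-400)/4.21,30+y/4.573) for x,y in((717,40),(783,157),(681,240),(620,122))],.07)
go((.4367,-.2043,.12),-6)
E
```

```text
centre [ 0.4363 -0.2044] sides mm [np.float64(21.0), np.float64(20.9), np.float64(21.3), np.float64(21.2)] ang [np.float64(-96.2), np.float64(175.1), np.float64(84.8), np.float64(-5.9)]
centre [ 0.5354 -0.3665] sides mm [np.float64(20.8), np.float64(21.0), np.float64(20.5), np.float64(20.0)] ang [np.float64(-141.1), np.float64(127.8), np.float64(36.0), np.float64(-51.2)]
T 1.33 tcp [ 0.4162 -0.2173  0.201 ] psi -0.03 F [ 0.5  0.5 -0.1] op 1.001 q [-0.73  0.23  1.72 -0.    1.2   0.84]
delta mm [ 20.5 -13.1  81. ] rot deg [ 0.04 -0.03  5.97]
```

play_rows(targets=[{"dx":20,"dy":-13,"dz":40,"ax":0,"ay":0,"az":5.5,"claw":0.2},{"dx":20,"dy":-13,"dz":75,"ax":0,"ay":0,"az":5.5,"claw":0.35},{"dx":20,"dy":-13,"dz":100,"ax":0,"ay":0,"az":5.5,"claw":0.4},{"dx":20,"dy":-13,"dz":110,"ax":0,"ay":0,"az":5.5,"claw":0.4},{"dx":20,"dy":-13,"dz":110,"ax":0,"ay":0,"az":5.5,"claw":0.4}], squeeze=25)

```text
clock: 1.75
tool_pos: [0.4355, -0.204, 0.0894]
tcp_rot: [[0.995, -0.097, -0.002], [-0.097, -0.995, 0.002], [-0.002, -0.002, -1.0]]
wrist_force: [-0.7, 0.5, 0.4]
opening: 0.644
```

```bash
python3 - <<'E'
from h import *
go((.4364,-.2044,.042),-5.5)
c,im=grab('wrist','w2');np.savez('w2.npz',*c)
E
```

```text
T 1.75 tcp [ 0.4355 -0.204   0.0894] psi -5.58 F [-0.7  0.5  0.4] op 0.644 q [-0.68  0.4   1.81 -0.    0.94  0.99]
delta mm [ 1.1  0.4 47.4] rot deg [-0.09  0.14 -0.08]
```

View pics/w2.png

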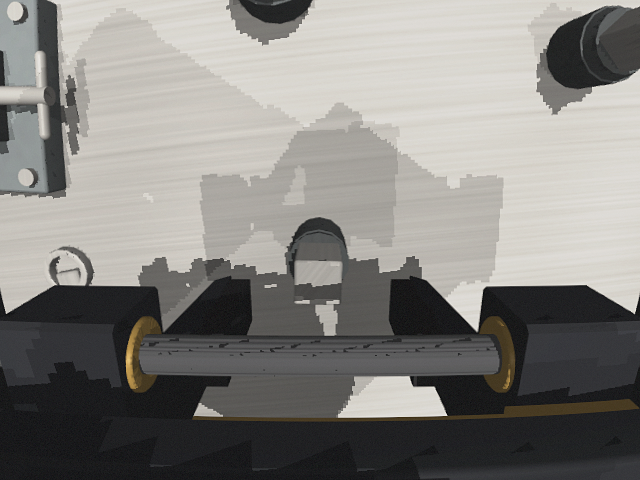

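The socket's top is now at about (319,281), centred between the fingers and square to the jaws.

```bash
python3 - <<'E'
from h import *
c=load('w2.npz')
quad(c,[(296,262),(342,262),(343,300),(296,300)],.07)
E
```

```text
centre [ 0.4378 -0.2047] sides mm [np.float64(20.5), np.float64(18.4), np.float64(21.6), np.float64(18.4)] ang [np.float64(-95.5), np.float64(176.8), np.float64(84.5), np.float64(-6.5)]
```

play_rows(targets=[{"dx":1,"dy":0.5,"dz":20,"ax":0,"ay":0,"az":0,"claw":0.4},{"dx":1,"dy":0.5,"dz":40,"ax":0,"ay":0,"az":0,"claw":0.4},{"dx":1,"dy":0.5,"dz":47,"ax":0,"ay":0,"az":0,"claw":0.4},{"dx":1,"dy":0.5,"dz":47,"ax":0,"ay":0,"az":0,"claw":0.4},{"dx":1,"dy":0.5,"dz":47,"ax":0,"ay":0,"az":0,"claw":1},{"dx":1,"dy":0.5,"dz":47,"ax":0,"ay":0,"az":0,"claw":1},{"dx":1,"dy":0.5,"dz":47,"ax":0,"ay":0,"az":0,"claw":1},{"dx":1,"dy":0.5,"dz":47,"ax":0,"ay":0,"az":0,"claw":1},{"dx":1,"dy":0.5,"dz":47,"ax":0,"ay":0,"az":0,"claw":1}], squeeze=25)

```text
clock: 2.55
tool_pos: [0.4376, -0.2041, 0.044]
tcp_rot: [[0.995, -0.095, 0.001], [-0.095, -0.995, -0.001], [0.001, 0.0, -1.0]]
wrist_force: [0.4, 0.0, -0.9]
opening: 0.246
```

```bash
python3 - <<'E'
from h import *
go((.437,-.2045,.2),-5.5)
E
```

```text
T 2.55 tcp [ 0.4376 -0.2041  0.044 ] psi -5.48 F [ 0.4  0.  -0.9] op 0.246 q [-0.68  0.48  1.84  0.    0.82  0.99]
delta mm [  -0.5    0.5 -156. ] rot deg [ 0.03 -0.04  0.02]
```

play_rows(targets=[{"dx":0,"dy":0,"dz":-25,"ax":0,"ay":0,"az":0,"claw":1},{"dx":0,"dy":0,"dz":-60,"ax":0,"ay":0,"az":0,"claw":1},{"dx":0,"dy":0,"dz":-100,"ax":0,"ay":0,"az":0,"claw":1},{"dx":0,"dy":0,"dz":-140,"ax":0,"ay":0,"az":0,"claw":1},{"dx":5,"dy":-35,"dz":-170,"ax":0,"ay":0,"az":0,"claw":1},{"dx":10,"dy":-75,"dz":-185,"ax":0,"ay":0,"az":0,"claw":1},{"dx":15,"dy":-115,"dz":-190,"ax":0,"ay":0,"az":0,"claw":1},{"dx":18,"dy":-155,"dz":-190,"ax":0,"ay":0,"az":0,"claw":1},{"dx":18,"dy":-190,"dz":-190,"ax":0,"ay":0,"az":0,"claw":1},{"dx":18,"dy":-205,"dz":-190,"ax":0,"ay":0,"az":0,"claw":1}])

```text
clock: 3.38
tool_pos: [0.4746, 0.0023, 0.2337]
tcp_rot: [[0.996, -0.092, 0.0], [-0.092, -0.996, 0.001], [-0.0, -0.001, -1.0]]
wrist_force: [0.0, -0.8, -1.6]
opening: 0.249
```

play_rows(targets=[{"dx":0,"dy":0,"dz":0,"ax":0,"ay":0,"az":0,"claw":1},{"dx":0,"dy":0,"dz":0,"ax":0,"ay":0,"az":0,"claw":1},{"dx":0,"dy":0,"dz":0,"ax":0,"ay":0,"az":0,"claw":1}])

```text
clock: 3.63
tool_pos: [0.4748, -0.0025, 0.2334]
tcp_rot: [[0.995, -0.096, -0.0], [-0.096, -0.995, -0.0], [-0.0, 0.0, -1.0]]
wrist_force: [0.0, 0.1, -1.1]
opening: 0.25
```

```bash
python3 - <<'E'
from h import *
go((.552,.002,.2),-5.5)
c,im=grab('wrist','w3');np.savez('w3.npz',*c)
E
```

```text
T 3.63 tcp [ 0.4748 -0.0025  0.2334] psi -5.52 F [ 0.   0.1 -1.1] op 0.25 q [-0.25  0.21  1.65 -0.    1.28  1.41]
delta mm [ 76.4 -11.9  33.4] rot deg [ 0.02  0.02 -0.02]
```

View pics/w3.png

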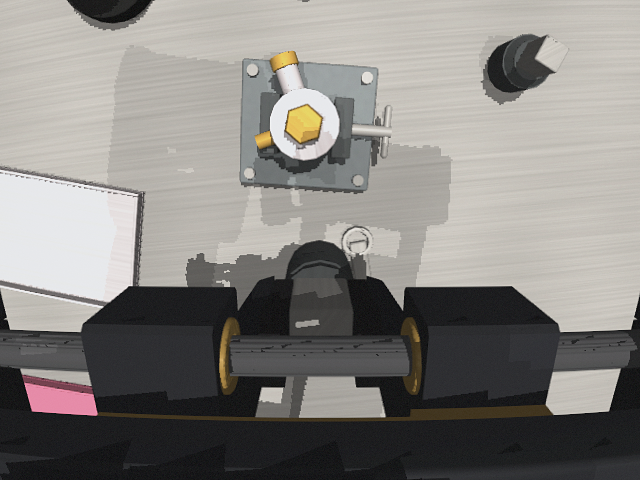

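The nut is at (303,124) in this view, inside the white collar. The silver tray's edge is at left, and the held socket is at (320,280).

```bash
python3 - <<'E'
from h import *
im=cv2.imread('pics/w3.png')
cv2.imwrite('pics/c6.png',cv2.resize(im[85:165,263:343],(720,720),interpolation=cv2.INTER_NEAREST)[:600])
c=load('w3.npz')
hs=cv2.cvtColor(im,cv2.COLOR_BGR2HSV)
m=cv2.inRange(im,(170,170,170),(255,255,255)); m[:, :265]=0;m[:,345:]=0;m[:80]=0;m[170:]=0
n,l,st,ce=cv2.connectedComponentsWithStats(m)
i=1+np.argmax(st[1:,4]); print(st[i],ce[i])
S=load('scene0.npz')
quad(S,[(388,177),(465,170),(480,212),(400,222)],.014)
E
```

```text
[ 270   80   69   80 2795] [303.56422182 119.59320215]
centre [0.4723 0.2768] sides mm [np.float64(190.6), np.float64(128.6), np.float64(188.1), np.float64(135.8)] ang [np.float64(70.1), np.float64(-19.1), np.float64(-107.8), np.float64(162.0)]
```

View pics/c6.png

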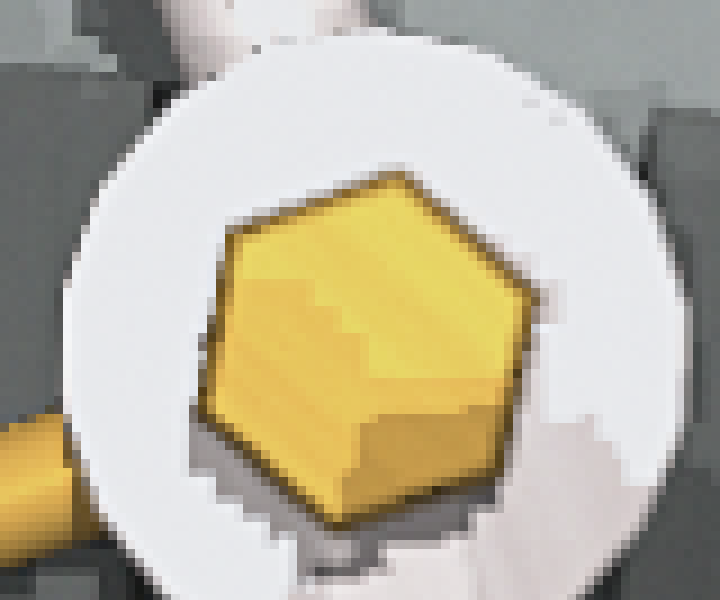

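```bash
python3 - <<'E'
from h import *
c=load('w3.npz')
P=[(263+x/9-.5,85+y/9-.5) for x,y in((400,172),(537,295),(505,475),(335,525),(200,415),(232,232))]
quad(c,P,.089)
im=cv2.imread('pics/w3.png')
cv2.imwrite('pics/c6b.png',cv2.resize(im[80:170,258:348],(600,600),interpolation=cv2.INTER_NEAREST))
m=cv2.inRange(im,(165,165,165),(255,255,255))|cv2.inRange(cv2.cvtColor(im,cv2.COLOR_BGR2HSV),(10,100,80),(35,255,255)); 
# collar edge points by radial scan from nut centre
pts=[]
ctr=np.array([303.5,124.])
g=im.min(2).astype(float)
for a in np.radians(np.arange(0,360,3)):
    for r in np.arange(30,42,.5):
        p=ctr+r*np.array([np.cos(a),np.sin(a)])
        if im[int(p[1]),int(p[0])].min()<150:
            pts.append(p);break
pts=np.array(pts,np.float32)
e=cv2.fitEllipseDirect(pts);print(e,len(pts),onz(c,e[0],.075))
E
```

```text
centre [0.5502 0.0014] sides mm [np.float64(14.5), np.float64(14.3), np.float64(14.3), np.float64(13.9), np.float64(14.5), np.float64(14.2)] ang [np.float64(-136.6), np.float64(164.2), np.float64(100.5), np.float64(45.5), np.float64(-16.7), np.float64(-76.7)]
((304.53125, 124.05770874023438), (70.19683074951172, 72.2076416015625), 177.26052856445312) 105 [0.55031499 0.00112153 0.075     ]
```

View pics/c6b.png

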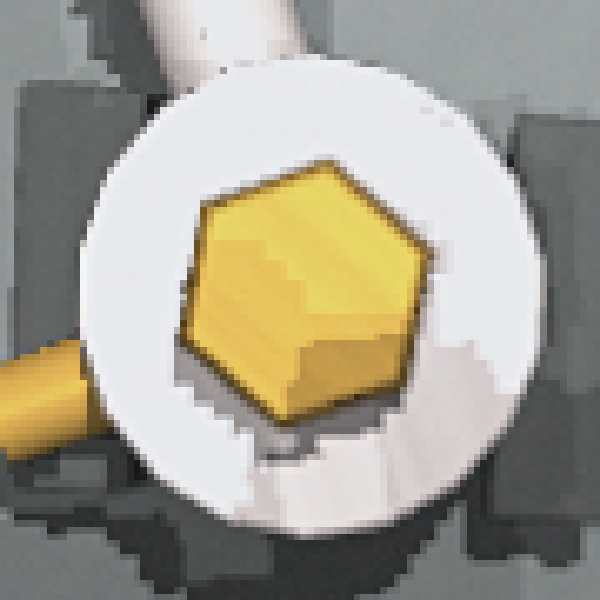

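```bash
python3 - <<'E'
from h import *
go((.5503,.0013,.143),-5.5)
E
```

```text
T 3.68 tcp [ 0.4749 -0.0027  0.2334] psi -5.56 F [ 0.6  0.3 -1.4] op 0.247 q [-0.25  0.21  1.65 -0.    1.29  1.41]
delta mm [ 74.7 -11.3  90.4] rot deg [ 0.01  0.02 -0.06]
```

play_rows(targets=[{"dx":35,"dy":-6,"dz":20,"ax":0,"ay":0,"az":0,"claw":1},{"dx":65,"dy":-11,"dz":40,"ax":0,"ay":0,"az":0,"claw":1},{"dx":75,"dy":-11,"dz":70,"ax":0,"ay":0,"az":0,"claw":1},{"dx":75,"dy":-11,"dz":86,"ax":0,"ay":0,"az":0,"claw":1},{"dx":75,"dy":-11,"dz":90,"ax":0,"ay":0,"az":0,"claw":1},{"dx":75,"dy":-11,"dz":90,"ax":0,"ay":0,"az":0,"claw":1},{"dx":75,"dy":-11,"dz":90,"ax":0,"ay":0,"az":0,"claw":1}])

```text
clock: 4.27
tool_pos: [0.5509, 0.0014, 0.1446]
tcp_rot: [[0.995, -0.097, 0.001], [-0.097, -0.995, -0.0], [0.001, 0.0, -1.0]]
wrist_force: [-0.6, -0.5, -1.2]
opening: 0.249
```

```bash
python3 - <<'E'
from h import *
go((.5503,.0013,.135),-5.5)
grab('wrist','w4'); c,im=grab('side','s4')
im=cv2.resize(im[120:280,260:440],None,fx=3.5,fy=3.5); cv2.imwrite('pics/c7.png',im)
E
```

```text
T 4.27 tcp [0.5509 0.0014 0.1446] psi -5.54 F [-0.6 -0.5 -1.2] op 0.249 q [-0.21  0.46  1.55 -0.    1.14  1.46]
delta mm [-0.6  0.1  9.6] rot deg [ 0.01 -0.08 -0.04]
```

View pics/w4.png

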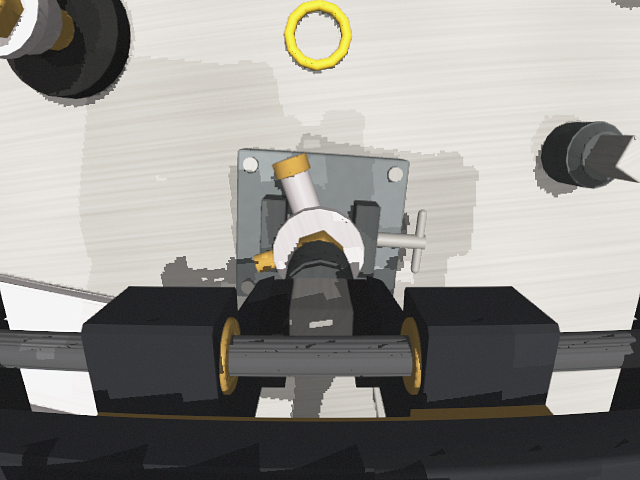

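View pics/c7.png

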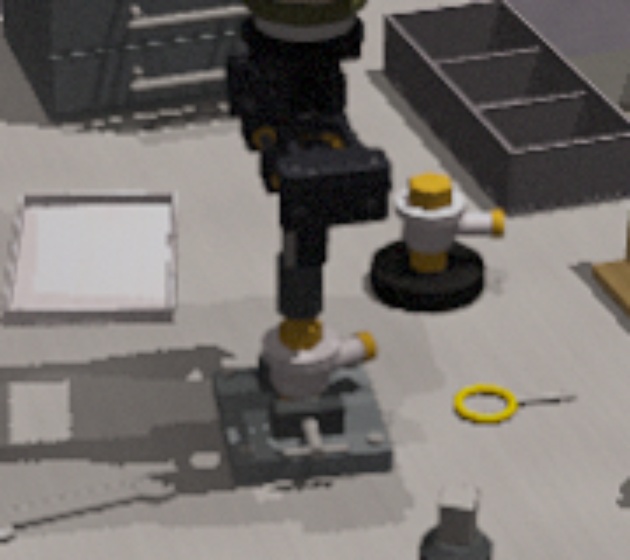

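The socket stands over the nut in both views, with the nut's front corner showing at (319,236) in the wrist view. I'll lower it slowly.

play_rows(targets=[{"dx":0,"dy":0,"dz":3,"ax":0,"ay":0,"az":0,"claw":1},{"dx":0,"dy":0,"dz":6,"ax":0,"ay":0,"az":0,"claw":1},{"dx":0,"dy":0,"dz":8,"ax":0,"ay":0,"az":0,"claw":1},{"dx":0,"dy":0,"dz":9,"ax":0,"ay":0,"az":0,"claw":1},{"dx":0,"dy":0,"dz":10,"ax":0,"ay":0,"az":0,"claw":1},{"dx":0,"dy":0,"dz":10,"ax":0,"ay":0,"az":0,"claw":1}])

```text
clock: 4.87
tool_pos: [0.551, 0.0023, 0.1348]
tcp_rot: [[0.995, -0.095, 0.002], [-0.095, -0.995, -0.0], [0.002, -0.0, -1.0]]
wrist_force: [-2.3, 0.4, 7.9]
opening: 0.248
```

play_rows(targets=[{"dx":0,"dy":0,"dz":0.5,"ax":0,"ay":0,"az":0,"claw":1},{"dx":0,"dy":0,"dz":0.5,"ax":0,"ay":0,"az":0,"claw":1}])

```text
clock: 5.03
tool_pos: [0.5511, 0.0023, 0.1347]
tcp_rot: [[0.995, -0.095, 0.002], [-0.095, -0.995, -0.0], [0.002, -0.0, -1.0]]
wrist_force: [-4.0, 2.0, 11.5]
opening: 0.243
```

play_rows(targets=[{"dx":0,"dy":0,"dz":1,"ax":0,"ay":0,"az":0,"claw":1},{"dx":0,"dy":0,"dz":1,"ax":0,"ay":0,"az":0,"claw":1},{"dx":0,"dy":0,"dz":1,"ax":0,"ay":0,"az":0,"claw":1}])

```text
clock: 5.28
tool_pos: [0.5514, 0.0024, 0.1345]
tcp_rot: [[0.995, -0.095, 0.003], [-0.095, -0.995, -0.0], [0.003, -0.0, -1.0]]
wrist_force: [-6.0, 2.2, 18.1]
opening: 0.251
```

```bash
python3 - <<'E'
from h import *
go((.5503,.0013,.135),-5.5)
c,im=grab('side','s5')
im=cv2.resize(im[120:280,260:440],None,fx=3.5,fy=3.5); cv2.imwrite('pics/c8.png',im)
E
```

```text
T 5.28 tcp [0.5514 0.0024 0.1345] psi -5.47 F [-6.   2.2 18.1] op 0.251 q [-0.21  0.47  1.56  0.    1.11  1.46]
delta mm [-1.   1.2 -0.5] rot deg [-0.01 -0.18  0.03]
```

View pics/c8.png

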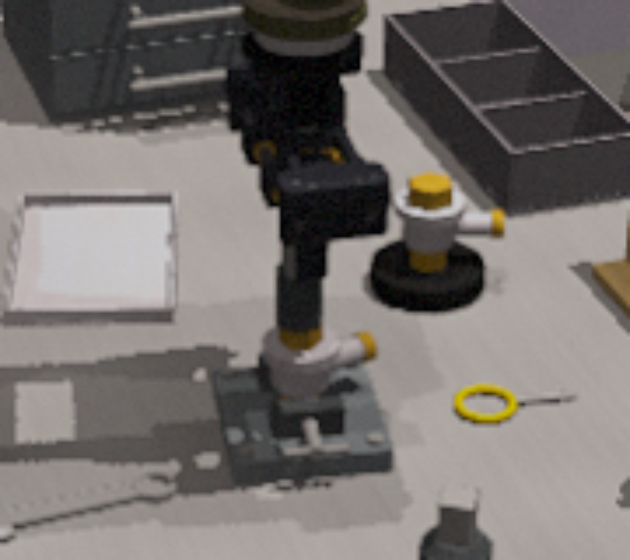

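Brass still shows below the skirt and the height held under 18 N, so the small socket does not go on. Next is the tray.

```bash
python3 - <<'E'
from h import *
go((.472,.270,.06),-5.5)
E
```

```text
T 5.33 tcp [0.5514 0.0024 0.1346] psi -5.47 F [-6.5  3.2 18.8] op 0.248 q [-0.21  0.47  1.56  0.    1.11  1.46]
delta mm [-104.8 -258.8   74.3] rot deg [-0.01 -0.18  0.03]
```

play_rows(targets=[{"dx":0,"dy":0,"dz":-20,"ax":0,"ay":0,"az":0,"claw":1},{"dx":0,"dy":0,"dz":-50,"ax":0,"ay":0,"az":0,"claw":1},{"dx":-10,"dy":-25,"dz":-60,"ax":0,"ay":0,"az":0,"claw":1},{"dx":-24,"dy":-60,"dz":-60,"ax":0,"ay":0,"az":0,"claw":1},{"dx":-38,"dy":-95,"dz":-60,"ax":0,"ay":0,"az":0,"claw":1},{"dx":-52,"dy":-130,"dz":-50,"ax":0,"ay":0,"az":0,"claw":1},{"dx":-67,"dy":-165,"dz":-30,"ax":0,"ay":0,"az":0,"claw":1},{"dx":-81,"dy":-200,"dz":0,"ax":0,"ay":0,"az":0,"claw":1},{"dx":-95,"dy":-235,"dz":25,"ax":0,"ay":0,"az":0,"claw":1},{"dx":-105,"dy":-259,"dz":40,"ax":0,"ay":0,"az":0,"claw":1}])

```text
clock: 6.17
tool_pos: [0.47, 0.2714, 0.0908]
tcp_rot: [[0.995, -0.096, -0.0], [-0.096, -0.995, -0.0], [-0.0, 0.0, -1.0]]
wrist_force: [0.8, -0.4, -1.3]
opening: 0.252
```

play_rows(targets=[{"dx":0,"dy":0,"dz":10,"ax":0,"ay":0,"az":0,"claw":1},{"dx":0,"dy":0,"dz":20,"ax":0,"ay":0,"az":0,"claw":1},{"dx":0,"dy":0,"dz":20,"ax":0,"ay":0,"az":0,"claw":1},{"dx":0,"dy":0,"dz":20,"ax":0,"ay":0,"az":0,"claw":1}])

```text
clock: 6.5
tool_pos: [0.4714, 0.2692, 0.0722]
tcp_rot: [[0.995, -0.097, 0.0], [-0.097, -0.995, -0.0], [0.0, 0.0, -1.0]]
wrist_force: [-0.1, -0.6, -1.4]
opening: 0.246
```

```bash
python3 - <<'E'
from h import *
go((.472,.270,.049),-5.5)
grab('wrist','w6');grab('scene','s6')
E
```

```text
T 6.5 tcp [0.4714 0.2692 0.0722] psi -5.55 F [-0.1 -0.6 -1.4] op 0.246 q [ 0.3   0.54  1.64 -0.    0.97  1.97]
delta mm [ 0.5 -0.9 23.2] rot deg [ 0.01 -0.01 -0.05]
```

View pics/w6.png

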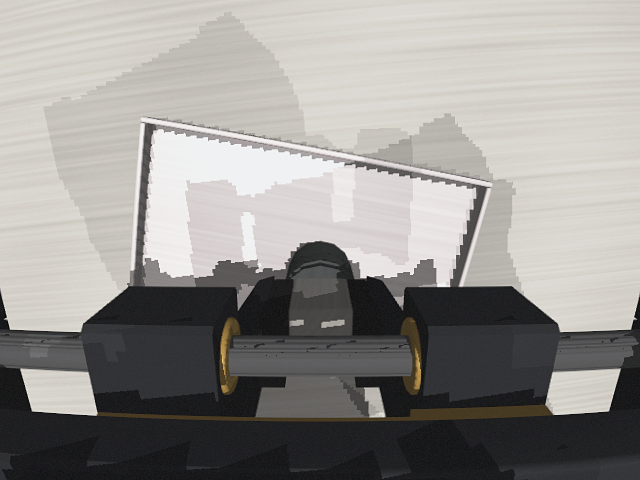

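View pics/s6.png

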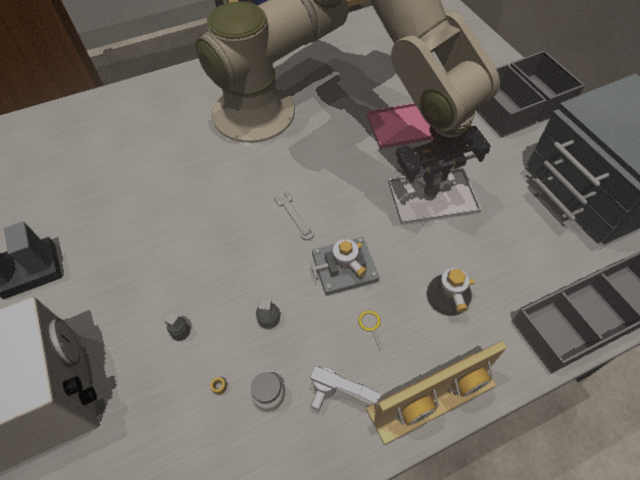

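The socket is over the silver tray, near its centre in the scene view, and the fingers are inside the tray walls. I'll lower and release it.

play_rows(targets=[{"dx":0,"dy":0,"dz":10,"ax":0,"ay":0,"az":0,"claw":1},{"dx":0,"dy":0,"dz":18,"ax":0,"ay":0,"az":0,"claw":1},{"dx":0,"dy":0,"dz":22,"ax":0,"ay":0,"az":0,"claw":1},{"dx":0,"dy":0,"dz":24,"ax":0,"ay":0,"az":0,"claw":1},{"dx":0,"dy":0,"dz":25,"ax":0,"ay":0,"az":0,"claw":1},{"dx":0,"dy":0,"dz":25.5,"ax":0,"ay":0,"az":0,"claw":1},{"dx":0,"dy":0,"dz":25.5,"ax":0,"ay":0,"az":0,"claw":1}])

```text
clock: 7.18
tool_pos: [0.4708, 0.2699, 0.0468]
tcp_rot: [[0.995, -0.095, -0.0], [-0.095, -0.995, -0.0], [-0.0, 0.0, -1.0]]
wrist_force: [-1.8, -2.2, 2.9]
opening: 0.252
```

In contact with the tray floor at z 0.0468. Releasing slowly, then straight up.

play_rows(targets=[{"dx":0,"dy":0,"dz":0,"ax":0,"ay":0,"az":0,"claw":0.7},{"dx":0,"dy":0,"dz":0,"ax":0,"ay":0,"az":0,"claw":0.6},{"dx":0,"dy":0,"dz":0,"ax":0,"ay":0,"az":0,"claw":0.5},{"dx":0,"dy":0,"dz":0,"ax":0,"ay":0,"az":0,"claw":0.4},{"dx":0,"dy":0,"dz":0,"ax":0,"ay":0,"az":0,"claw":0.4},{"dx":0,"dy":0,"dz":-15,"ax":0,"ay":0,"az":0,"claw":0.4},{"dx":0,"dy":0,"dz":-45,"ax":0,"ay":0,"az":0,"claw":0.4},{"dx":0,"dy":0,"dz":-85,"ax":0,"ay":0,"az":0,"claw":0.4},{"dx":0,"dy":0,"dz":-125,"ax":0,"ay":0,"az":0,"claw":0.4},{"dx":0,"dy":0,"dz":-155,"ax":0,"ay":0,"az":0,"claw":0.4}])

```text
clock: 8.02
tool_pos: [0.4712, 0.2702, 0.2048]
tcp_rot: [[0.995, -0.095, 0.003], [-0.095, -0.995, 0.001], [0.003, -0.001, -1.0]]
wrist_force: [-0.3, 0.2, 0.1]
opening: 0.6
```

```bash
python3 - <<'E'
from h import *
grab('wrist','w7')
go((.52,-.366,.2),-51.5); 
E
```

```text
T 8.07 tcp [0.473  0.2708 0.21  ] psi -5.47 F [0.7 0.5 5.6] op 0.6 q [0.3  0.37 1.49 0.   1.27 1.97]
delta mm [107.3 629.5   8.3] rot deg [-0.49 -0.47 46.03]
```

View pics/w7.png

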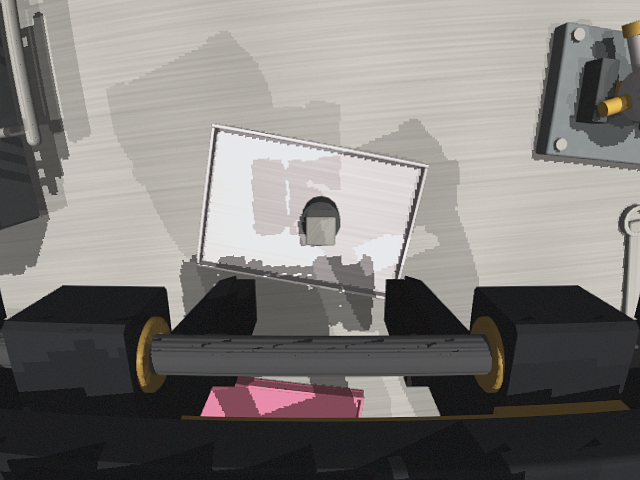

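The small socket stands upright in the tray at (320,230), released. Now the middle socket; first I'll check how far the white box is from the gripper body.

```bash
python3 - <<'E'
from h import *
S=load('scene0.npz')
for p in [(60,320),(100,412),(62,270),(267,395),(218,385)]: print(p,onz(S,p,0))
E
```

```text
(60, 320) [ 4.00863238e-01 -5.81629375e-01 -1.11022302e-16]
(100, 412) [ 0.62364364 -0.54538152  0.        ]
(62, 270) [ 0.28067135 -0.55806305  0.        ]
(267, 395) [ 7.32416506e-01 -2.56113199e-01 -1.11022302e-16]
(218, 385) [ 0.67343905 -0.33341443  0.        ]
```

play_rows(targets=[{"dx":6,"dy":30,"dz":0,"ax":0,"ay":0,"az":0,"claw":0.4},{"dx":13,"dy":68,"dz":0,"ax":0,"ay":0,"az":0,"claw":0.4},{"dx":21,"dy":106,"dz":0,"ax":0,"ay":0,"az":0,"claw":0.4},{"dx":28,"dy":144,"dz":0,"ax":0,"ay":0,"az":-5,"claw":0.4},{"dx":36,"dy":182,"dz":0,"ax":0,"ay":0,"az":-10,"claw":0.4},{"dx":43,"dy":220,"dz":0,"ax":0,"ay":0,"az":-15,"claw":0.4},{"dx":51,"dy":258,"dz":0,"ax":0,"ay":0,"az":-20,"claw":0.4},{"dx":58,"dy":296,"dz":0,"ax":0,"ay":0,"az":-25,"claw":0.4},{"dx":66,"dy":334,"dz":0,"ax":0,"ay":0,"az":-30,"claw":0.4},{"dx":73,"dy":370,"dz":0,"ax":0,"ay":0,"az":-35,"claw":0.4}])

```text
clock: 8.9
tool_pos: [0.508, -0.1074, 0.2013]
tcp_rot: [[0.868, 0.496, 0.0], [0.496, -0.868, -0.0], [0.0, 0.0, -1.0]]
wrist_force: [1.5, -0.7, -0.1]
opening: 0.599
```

```bash
python3 - <<'E'
from h import *
go((.5355,-.3663,.19),38.5)
E
```

```text
T 8.9 tcp [ 0.508  -0.1074  0.2013] psi 29.74 F [ 1.5 -0.7 -0.1] op 0.599 q [-0.43  0.33  1.57 -0.    1.24  0.62]
delta mm [-104.6  238.4   11.3] rot deg [ 0.01 -0.01 -8.76]
```

play_rows(targets=[{"dx":-14,"dy":32,"dz":2,"ax":0,"ay":0,"az":-4,"claw":0.4},{"dx":-29,"dy":66,"dz":4,"ax":0,"ay":0,"az":-8.8,"claw":0.4},{"dx":-44,"dy":100,"dz":6,"ax":0,"ay":0,"az":-8.8,"claw":0.4},{"dx":-59,"dy":134,"dz":8,"ax":0,"ay":0,"az":-8.8,"claw":0.4},{"dx":-74,"dy":168,"dz":10,"ax":0,"ay":0,"az":-8.8,"claw":0.4},{"dx":-89,"dy":202,"dz":11,"ax":0,"ay":0,"az":-8.8,"claw":0.4},{"dx":-104,"dy":236,"dz":11,"ax":0,"ay":0,"az":-8.8,"claw":0.4},{"dx":-104,"dy":236,"dz":11,"ax":0,"ay":0,"az":-8.8,"claw":0.4},{"dx":-104,"dy":236,"dz":11,"ax":0,"ay":0,"az":-8.8,"claw":0.4},{"dx":-104,"dy":236,"dz":11,"ax":0,"ay":0,"az":-8.8,"claw":0.4}])

```text
clock: 9.73
tool_pos: [0.5339, -0.3613, 0.19]
tcp_rot: [[0.785, 0.62, -0.0], [0.62, -0.785, 0.001], [0.0, -0.001, -1.0]]
wrist_force: [0.0, -0.5, 1.0]
opening: 0.603
```

```bash
python3 - <<'E'
from h import *
go((.5355,-.3663,.19),38.5)
c,im=grab('wrist','w8');np.savez('w8.npz',*c)
E
```

```text
T 9.73 tcp [ 0.5339 -0.3613  0.19  ] psi 38.32 F [ 0.  -0.5  1. ] op 0.603 q [-0.78  0.62  1.17  0.    1.36  0.13]
delta mm [-1.9  4.9  0. ] rot deg [-0.05 -0.01 -0.18]
```

View pics/w8.png

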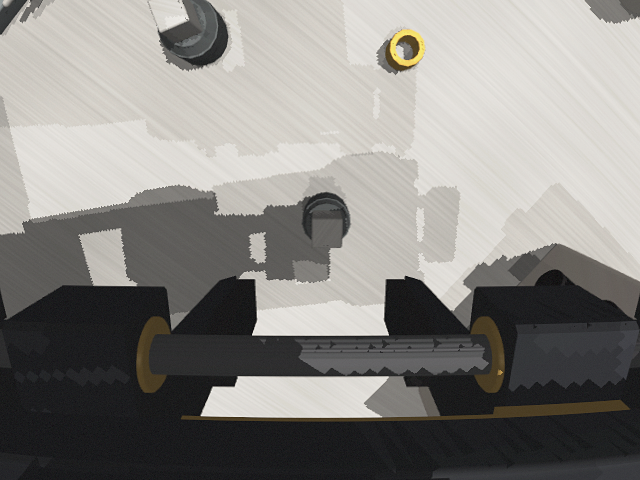

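The socket's top is at (327,230) with its skirt ring around (326,216). The large socket is at (190,30) and the bush at (407,48). I'll verify skirt width and the corners in a crop.

```bash
python3 - <<'E'
from h import *
im=cv2.imread('pics/w8.png')
a=cv2.convertScaleAbs(cv2.resize(im[185:255,292:362],(600,600),interpolation=cv2.INTER_NEAREST),alpha=1.3)
cv2.imwrite('pics/c9.png',a)
E
```

```text
(no output)
```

View pics/c9.png

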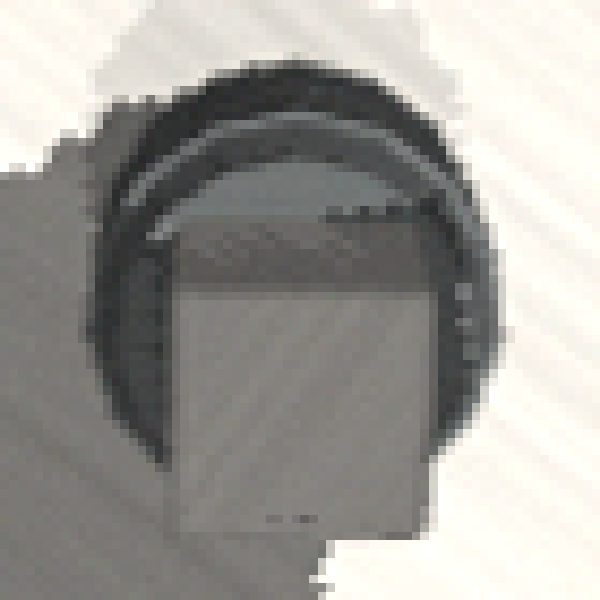

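```bash
python3 - <<'E'
from h import *
c=load('w8.npz')
X=quad(c,[(292+x/8.571-.5,185+y/8.571-.5) for x,y in((172,290),(437,290),(430,538),(176,538))],.07)
x=X.mean(0)
go((x[0],x[1],.085),38.3)
E
```

```text
centre [ 0.5367 -0.3672] sides mm [np.float64(21.6), np.float64(21.1), np.float64(21.1), np.float64(21.1)] ang [np.float64(-51.6), np.float64(-142.4), np.float64(128.4), np.float64(38.9)]
T 9.78 tcp [ 0.5341 -0.3609  0.1904] psi 38.37 F [-0.2  1.7  0.2] op 0.603 q [-0.78  0.62  1.17  0.    1.36  0.13]
delta mm [ -1.9   6.6 105.4] rot deg [-0.03 -0.01  0.07]
```

play_rows(targets=[{"dx":-2,"dy":6.5,"dz":30,"ax":0,"ay":0,"az":0,"claw":0.4},{"dx":-2,"dy":6.5,"dz":65,"ax":0,"ay":0,"az":0,"claw":0.4},{"dx":-2,"dy":6.5,"dz":95,"ax":0,"ay":0,"az":0,"claw":0.4},{"dx":-2,"dy":6.5,"dz":102,"ax":0,"ay":0,"az":0,"claw":0.4},{"dx":-2,"dy":6.5,"dz":102,"ax":0,"ay":0,"az":0,"claw":0.4}])

```text
clock: 10.2
tool_pos: [0.5361, -0.3667, 0.0871]
tcp_rot: [[0.784, 0.621, -0.003], [0.621, -0.784, 0.003], [-0.0, -0.004, -1.0]]
wrist_force: [-0.5, 0.1, 0.2]
opening: 0.6
```

```bash
python3 - <<'E'
from h import *
go((.5367,-.3672,.044),38.5)
c,im=grab('wrist','w9');np.savez('w9.npz',*c)
cv2.imwrite('pics/c10.png',cv2.convertScaleAbs(cv2.resize(im[220:320,240:400],(800,500),interpolation=cv2.INTER_NEAREST),alpha=1.2))
E
```

```text
T 10.2 tcp [ 0.5361 -0.3667  0.0871] psi 38.39 F [-0.5  0.1  0.2] op 0.6 q [-0.78  0.73  1.26  0.    1.16  0.12]
delta mm [ 0.2  1.  43.1] rot deg [-0.21  0.02 -0.11]
```

View pics/c10.png

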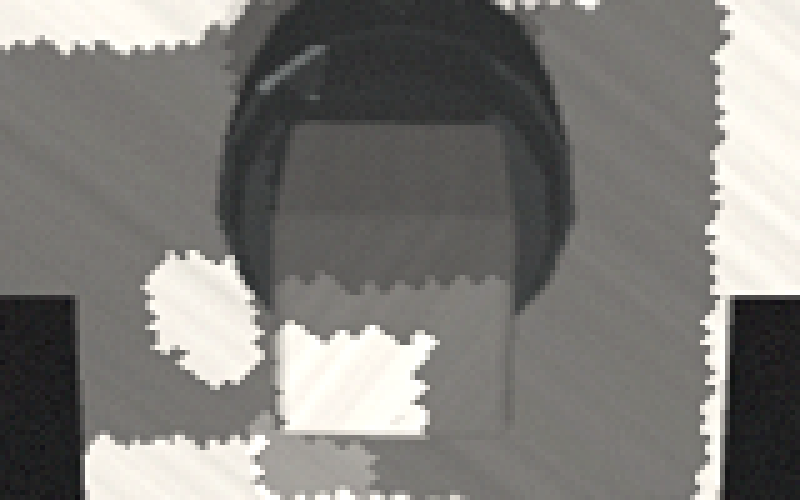

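```bash
python3 - <<'E'
from h import *
c=load('w9.npz')
quad(c,[(240+x/5-.5,220+y/5-.5) for x,y in((272,215),(513,215),(513,435),(276,435))],.07)
E
```

```text
centre [ 0.537  -0.3668] sides mm [np.float64(21.2), np.float64(21.1), np.float64(21.6), np.float64(21.1)] ang [np.float64(-51.5), np.float64(-140.7), np.float64(128.5), np.float64(38.3)]
```

play_rows(targets=[{"dx":0.5,"dy":0.7,"dz":20,"ax":0,"ay":0,"az":0,"claw":0.4},{"dx":0.5,"dy":0.7,"dz":38,"ax":0,"ay":0,"az":0,"claw":0.4},{"dx":0.5,"dy":0.7,"dz":43,"ax":0,"ay":0,"az":0,"claw":0.4},{"dx":0.5,"dy":0.7,"dz":43,"ax":0,"ay":0,"az":0,"claw":0.4},{"dx":0.5,"dy":0.7,"dz":43,"ax":0,"ay":0,"az":0,"claw":1},{"dx":0.5,"dy":0.7,"dz":43,"ax":0,"ay":0,"az":0,"claw":1},{"dx":0.5,"dy":0.7,"dz":43,"ax":0,"ay":0,"az":0,"claw":1},{"dx":0.5,"dy":0.7,"dz":43,"ax":0,"ay":0,"az":0,"claw":1},{"dx":0.5,"dy":0.7,"dz":43,"ax":0,"ay":0,"az":0,"claw":1}], squeeze=40)

```text
clock: 11.0
tool_pos: [0.5373, -0.3685, 0.0461]
tcp_rot: [[0.785, 0.62, 0.0], [0.62, -0.785, -0.0], [0.0, 0.0, -1.0]]
wrist_force: [1.0, -1.2, -2.5]
opening: 0.25
```

```bash
python3 - <<'E'
from h import *
go((.50,-.06,.235),13.4)
E
```

```text
T 11.0 tcp [ 0.5373 -0.3685  0.0461] psi 38.32 F [ 1.  -1.2 -2.5] op 0.25 q [-0.78  0.78  1.28  0.    1.08  0.12]
delta mm [ 162.  -265.1 -189. ] rot deg [ 2.000e-02 -1.000e-02  2.492e+01]
```

play_rows(targets=[{"dx":0,"dy":0,"dz":-25,"ax":0,"ay":0,"az":0,"claw":1},{"dx":0,"dy":0,"dz":-60,"ax":0,"ay":0,"az":0,"claw":1},{"dx":0,"dy":0,"dz":-100,"ax":0,"ay":0,"az":0,"claw":1},{"dx":15,"dy":-18,"dz":-130,"ax":0,"ay":0,"az":0,"claw":1},{"dx":38,"dy":-45,"dz":-150,"ax":0,"ay":0,"az":0,"claw":1},{"dx":60,"dy":-71,"dz":-165,"ax":0,"ay":0,"az":0,"claw":1},{"dx":84,"dy":-99,"dz":-170,"ax":0,"ay":0,"az":0,"claw":1},{"dx":108,"dy":-127,"dz":-170,"ax":0,"ay":0,"az":0,"claw":1},{"dx":132,"dy":-155,"dz":-170,"ax":0,"ay":0,"az":-2,"claw":1},{"dx":156,"dy":-184,"dz":-170,"ax":0,"ay":0,"az":-5,"claw":1}])

```text
clock: 11.83
tool_pos: [0.5452, -0.1257, 0.2155]
tcp_rot: [[0.727, 0.687, -0.0], [0.687, -0.727, 0.0], [0.0, -0.0, -1.0]]
wrist_force: [-0.3, -0.5, -2.1]
opening: 0.249
```

```bash
python3 - <<'E'
from h import *
go((.5503,.0015,.16),43.4)
grab('side','s10')
E
```

```text
T 11.83 tcp [ 0.5452 -0.1257  0.2155] psi 43.38 F [-0.3 -0.5 -2.1] op 0.249 q [-0.44  0.41  1.43  0.    1.31  0.38]
delta mm [ 91.1 -88.9  55.5] rot deg [-0.01 -0.   -0.02]
```

View pics/s10.png

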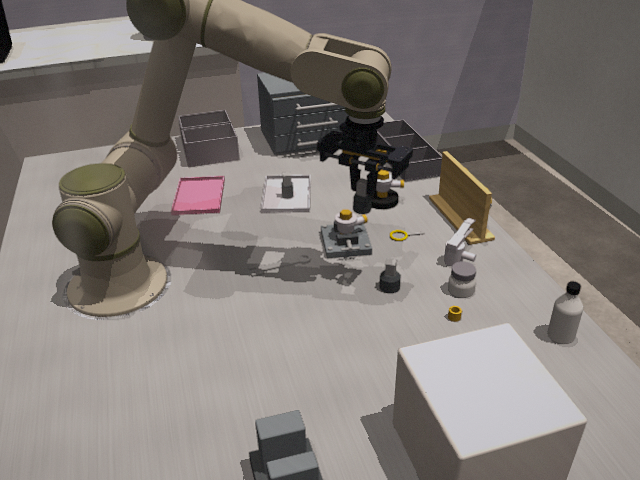

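The side view shows the small socket standing in the silver tray at (287,188), the middle socket in the gripper at (362,200), and the large one untouched at (390,277). Moving over the nut.

play_rows(targets=[{"dx":25,"dy":-24,"dz":0,"ax":0,"ay":0,"az":0,"claw":1},{"dx":50,"dy":-49,"dz":10,"ax":0,"ay":0,"az":0,"claw":1},{"dx":74,"dy":-73,"dz":25,"ax":0,"ay":0,"az":0,"claw":1},{"dx":91,"dy":-89,"dz":45,"ax":0,"ay":0,"az":0,"claw":1},{"dx":91,"dy":-89,"dz":58,"ax":0,"ay":0,"az":0,"claw":1},{"dx":91,"dy":-89,"dz":62,"ax":0,"ay":0,"az":0,"claw":1},{"dx":91,"dy":-89,"dz":62,"ax":0,"ay":0,"az":0,"claw":1},{"dx":91,"dy":-89,"dz":62,"ax":0,"ay":0,"az":0,"claw":1}])

```text
clock: 12.55
tool_pos: [0.551, -0.001, 0.1541]
tcp_rot: [[0.728, 0.685, 0.001], [0.685, -0.728, -0.0], [0.0, 0.001, -1.0]]
wrist_force: [-0.3, -0.8, -1.4]
opening: 0.246
```

```bash
python3 - <<'E'
from h import *
go((.5503,.0015,.139),43.4)
c,im=grab('wrist','w11');np.savez('w11.npz',*c); c,im=grab('side','s11');np.savez('s11.npz',*c)
cv2.imwrite('pics/c11.png',cv2.resize(im[140:280,270:430],None,fx=4,fy=4)); 
E
```

```text
T 12.55 tcp [ 0.551  -0.001   0.1541] psi 43.26 F [-0.3 -0.8 -1.4] op 0.246 q [-0.21  0.45  1.54 -0.    1.16  0.6 ]
delta mm [ 1.2 -2.3 15.1] rot deg [ 0.04 -0.02 -0.14]
```

View pics/w11.png

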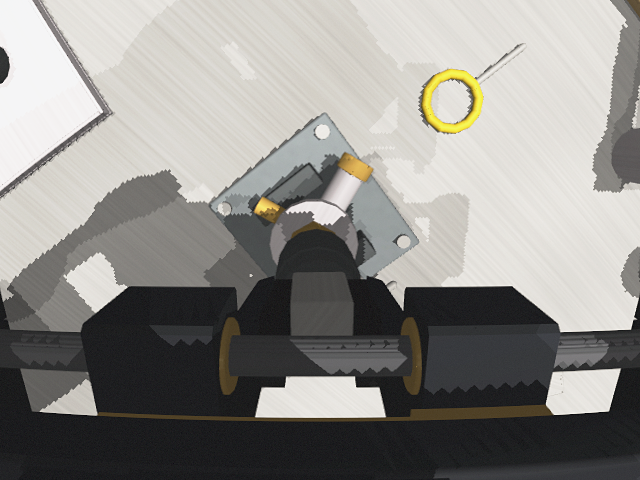

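View pics/c11.png

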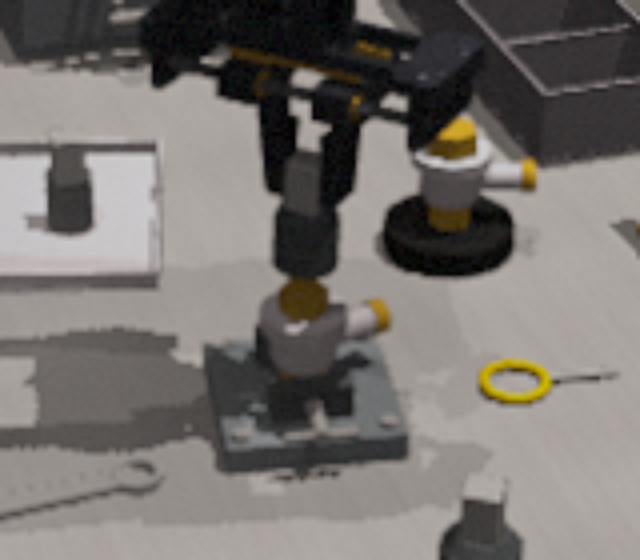

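In the wrist view the socket (column 318.5) sits about 2.5 mm to +tool y of the collar (column 313.5). That agrees with the computed correction of dx 1.2, dy -2.3. I'll correct and descend to just above the nut.

play_rows(targets=[{"dx":1.2,"dy":-2.3,"dz":0,"ax":0,"ay":0,"az":0,"claw":1},{"dx":1.2,"dy":-2.3,"dz":4,"ax":0,"ay":0,"az":0,"claw":1},{"dx":1.2,"dy":-2.3,"dz":8,"ax":0,"ay":0,"az":0,"claw":1},{"dx":1.2,"dy":-2.3,"dz":12,"ax":0,"ay":0,"az":0,"claw":1},{"dx":1.2,"dy":-2.3,"dz":12,"ax":0,"ay":0,"az":0,"claw":1},{"dx":1.2,"dy":-2.3,"dz":12,"ax":0,"ay":0,"az":0,"claw":1}])

```text
clock: 13.15
tool_pos: [0.5499, 0.0023, 0.1412]
tcp_rot: [[0.728, 0.686, -0.001], [0.686, -0.728, 0.0], [-0.0, -0.001, -1.0]]
wrist_force: [0.4, 0.7, -2.5]
opening: 0.253
```

```bash
python3 - <<'E'
from h import *
go((.5503,.0015,.137),43.4)
c,im=grab('wrist','w12');np.savez('w12.npz',*c)
cv2.imwrite('pics/c12.png',cv2.resize(im[170:300,220:420],None,fx=4,fy=4,interpolation=cv2.INTER_NEAREST)); 
E
```

```text
T 13.15 tcp [0.5499 0.0023 0.1412] psi 43.31 F [ 0.4  0.7 -2.5] op 0.253 q [-0.21  0.46  1.55  0.    1.13  0.61]
delta mm [-0.2  0.8  4.2] rot deg [-0.03  0.02 -0.09]
```

View pics/c12.png

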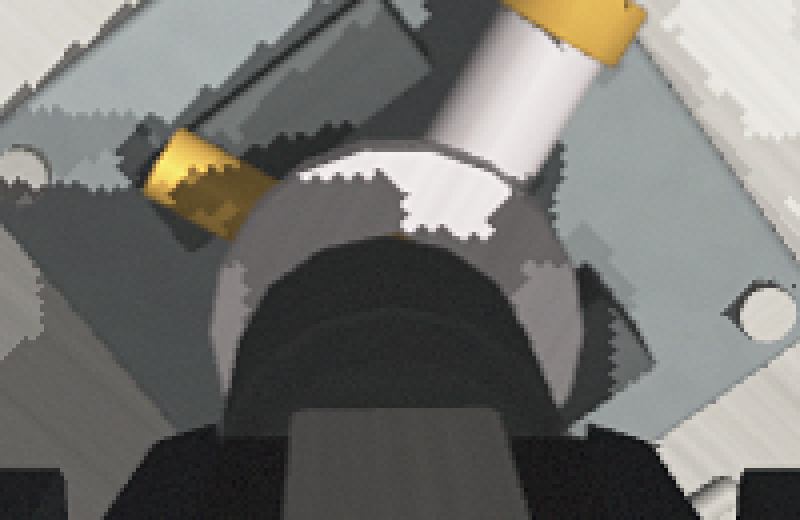

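The socket is centred on the collar, crop columns 395 against 396. Descending with small steps.

play_rows(targets=[{"dx":0,"dy":0.4,"dz":2,"ax":0,"ay":0,"az":0,"claw":1},{"dx":0,"dy":0.4,"dz":4,"ax":0,"ay":0,"az":0,"claw":1},{"dx":0,"dy":0.4,"dz":6,"ax":0,"ay":0,"az":0,"claw":1},{"dx":0,"dy":0.4,"dz":7,"ax":0,"ay":0,"az":0,"claw":1},{"dx":0,"dy":0.4,"dz":7,"ax":0,"ay":0,"az":0,"claw":1},{"dx":0,"dy":0.4,"dz":7,"ax":0,"ay":0,"az":0,"claw":1}])

```text
clock: 13.7
tool_pos: [0.5504, 0.002, 0.1347]
tcp_rot: [[0.728, 0.686, 0.0], [0.686, -0.728, -0.0], [0.0, 0.0, -1.0]]
wrist_force: [0.0, 0.2, 0.0]
opening: 0.25
```

play_rows(targets=[{"dx":0,"dy":0,"dz":1,"ax":0,"ay":0,"az":0,"claw":1},{"dx":0,"dy":0,"dz":2,"ax":0,"ay":0,"az":0,"claw":1},{"dx":0,"dy":0,"dz":3,"ax":0,"ay":0,"az":0,"claw":1},{"dx":0,"dy":0,"dz":3,"ax":0,"ay":0,"az":0,"claw":1},{"dx":0,"dy":0,"dz":3,"ax":0,"ay":0,"az":0,"claw":1}])

```text
clock: 14.12
tool_pos: [0.5511, 0.002, 0.1336]
tcp_rot: [[0.727, 0.686, 0.003], [0.686, -0.727, -0.0], [0.002, 0.003, -1.0]]
wrist_force: [-3.6, 1.7, 15.1]
opening: 0.248
```

It stopped at about nut-shoulder height under 15 N. The adapter's square leaves x/y ambiguous, so the bore can be 30° off. I'll lift slightly, turn 30° and retry.

play_rows(targets=[{"dx":0,"dy":0,"dz":-4,"ax":0,"ay":0,"az":0,"claw":1},{"dx":0,"dy":0,"dz":-8,"ax":0,"ay":0,"az":0,"claw":1},{"dx":0,"dy":0,"dz":-8,"ax":0,"ay":0,"az":6,"claw":1},{"dx":0,"dy":0,"dz":-8,"ax":0,"ay":0,"az":12,"claw":1},{"dx":0,"dy":0,"dz":-8,"ax":0,"ay":0,"az":18,"claw":1},{"dx":0,"dy":0,"dz":-8,"ax":0,"ay":0,"az":24,"claw":1},{"dx":0,"dy":0,"dz":-8,"ax":0,"ay":0,"az":30,"claw":1},{"dx":0,"dy":0,"dz":-8,"ax":0,"ay":0,"az":30,"claw":1},{"dx":0,"dy":0,"dz":-8,"ax":0,"ay":0,"az":30,"claw":1}])

```text
clock: 14.87
tool_pos: [0.5502, 0.002, 0.1393]
tcp_rot: [[0.972, 0.233, -0.001], [0.233, -0.972, 0.0], [-0.001, -0.0, -1.0]]
wrist_force: [-0.4, 1.9, -2.2]
opening: 0.249
```

```bash
python3 - <<'E'
from h import *
go((.5503,.0015,.137),13.4)
c,im=grab('wrist','w13');np.savez('w13.npz',*c)
cv2.imwrite('pics/c13.png',cv2.resize(im[170:300,220:420],None,fx=4,fy=4,interpolation=cv2.INTER_NEAREST)); 
E
```

```text
T 14.87 tcp [0.5502 0.002  0.1393] psi 13.5 F [-0.4  1.9 -2.2] op 0.249 q [-0.21  0.46  1.55 -0.    1.12  1.13]
delta mm [0.  0.5 2.3] rot deg [-0.01  0.03  0.1 ]
```

View pics/c13.png

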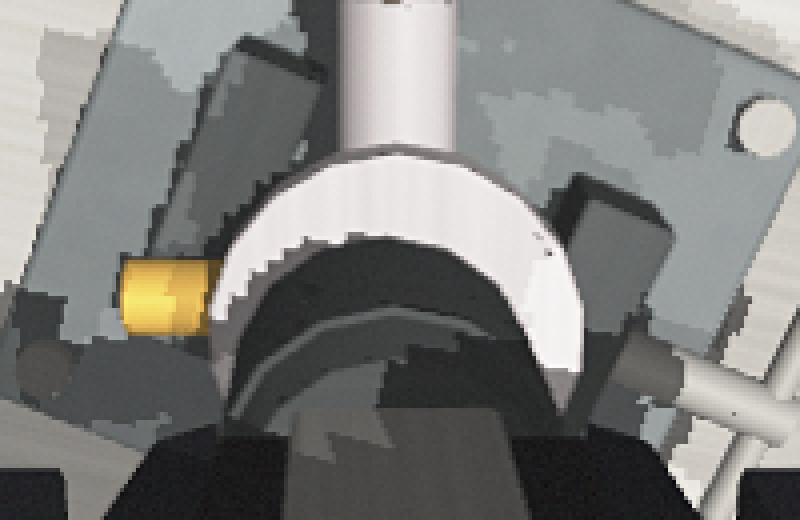

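The outlet now runs straight up the picture at column 397, so the tool's x lies along the valve's x, and the skirt is centred on the collar. Descending.

play_rows(targets=[{"dx":0,"dy":0,"dz":2,"ax":0,"ay":0,"az":0,"claw":1},{"dx":0,"dy":0,"dz":4,"ax":0,"ay":0,"az":0,"claw":1},{"dx":0,"dy":0,"dz":6,"ax":0,"ay":0,"az":0,"claw":1},{"dx":0,"dy":0,"dz":8,"ax":0,"ay":0,"az":0,"claw":1},{"dx":0,"dy":0,"dz":9,"ax":0,"ay":0,"az":0,"claw":1},{"dx":0,"dy":0,"dz":9,"ax":0,"ay":0,"az":0,"claw":1}])

```text
clock: 15.42
tool_pos: [0.5502, 0.0018, 0.1302]
tcp_rot: [[0.973, 0.231, -0.0], [0.231, -0.973, -0.0], [-0.0, 0.0, -1.0]]
wrist_force: [-0.2, -2.3, -4.1]
opening: 0.251
```

It has passed the earlier stop with no force. Continuing to the collar, expected near z 0.121.

play_rows(targets=[{"dx":0,"dy":0,"dz":2,"ax":0,"ay":0,"az":0,"claw":1},{"dx":0,"dy":0,"dz":4,"ax":0,"ay":0,"az":0,"claw":1},{"dx":0,"dy":0,"dz":6,"ax":0,"ay":0,"az":0,"claw":1},{"dx":0,"dy":0,"dz":8,"ax":0,"ay":0,"az":0,"claw":1},{"dx":0,"dy":0,"dz":9,"ax":0,"ay":0,"az":0,"claw":1},{"dx":0,"dy":0,"dz":9,"ax":0,"ay":0,"az":0,"claw":1},{"dx":0,"dy":0,"dz":9,"ax":0,"ay":0,"az":0,"claw":1}])

```text
clock: 16.0
tool_pos: [0.5502, 0.0019, 0.1212]
tcp_rot: [[0.973, 0.23, -0.0], [0.23, -0.973, -0.0], [-0.0, -0.0, -1.0]]
wrist_force: [0.6, -2.6, -3.5]
opening: 0.253
```

play_rows(targets=[{"dx":0,"dy":0,"dz":1,"ax":0,"ay":0,"az":0,"claw":1},{"dx":0,"dy":0,"dz":2,"ax":0,"ay":0,"az":0,"claw":1},{"dx":0,"dy":0,"dz":2,"ax":0,"ay":0,"az":0,"claw":1},{"dx":0,"dy":0,"dz":2,"ax":0,"ay":0,"az":0,"claw":1}])

```text
clock: 16.33
tool_pos: [0.5505, 0.0024, 0.1206]
tcp_rot: [[0.973, 0.23, 0.001], [0.23, -0.973, 0.0], [0.001, -0.0, -1.0]]
wrist_force: [-2.3, 0.9, 7.7]
opening: 0.249
```

play_rows(targets=[{"dx":0,"dy":0,"dz":0.3,"ax":0,"ay":0,"az":0,"claw":1},{"dx":0,"dy":0,"dz":0.3,"ax":0,"ay":0,"az":0,"claw":1},{"dx":0,"dy":0,"dz":0.3,"ax":0,"ay":0,"az":0,"claw":1},{"dx":0,"dy":0,"dz":0.3,"ax":0,"ay":0,"az":0,"claw":1}])

```text
clock: 16.67
tool_pos: [0.5506, 0.0024, 0.1205]
tcp_rot: [[0.973, 0.23, 0.001], [0.23, -0.973, 0.0], [0.002, -0.0, -1.0]]
wrist_force: [-3.8, 1.2, 9.1]
opening: 0.248
```

```bash
python3 - <<'E'
from h import *
go((.5503,.0015,.121),13.4)
c,w=grab('wrist','w14'); c,s=grab('side','s14'); c,q=grab('scene','q14')
cv2.imwrite('pics/c14.png',np.hstack([cv2.resize(s[140:260,270:430],(400,300)),cv2.resize(w[170:320,220:420],(400,300))]))
go((.5503,.0015,.121),13.4)
E
```

```text
T 16.67 tcp [0.5506 0.0024 0.1205] psi 13.33 F [-3.8  1.2  9.1] op 0.248 q [-0.21  0.49  1.57  0.    1.08  1.13]
delta mm [-0.5  0.8 -0.5] rot deg [-0.01 -0.09 -0.07]
T 16.82 tcp [0.5506 0.0024 0.1205] psi 13.33 F [-2.9  0.3  9.7] op 0.249 q [-0.21  0.49  1.57  0.    1.08  1.13]
delta mm [-0.5  0.9 -0.5] rot deg [-0.01 -0.09 -0.07]
```

View pics/c14.png

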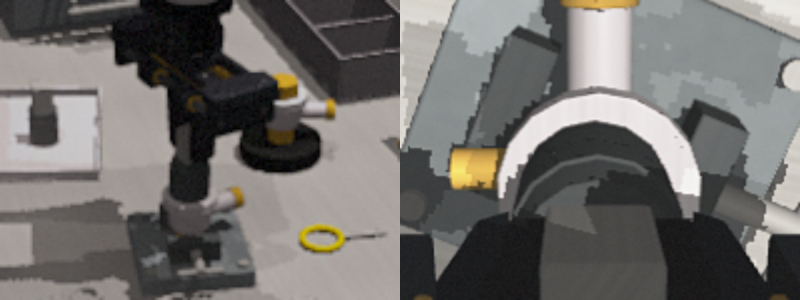

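View pics/q14.png

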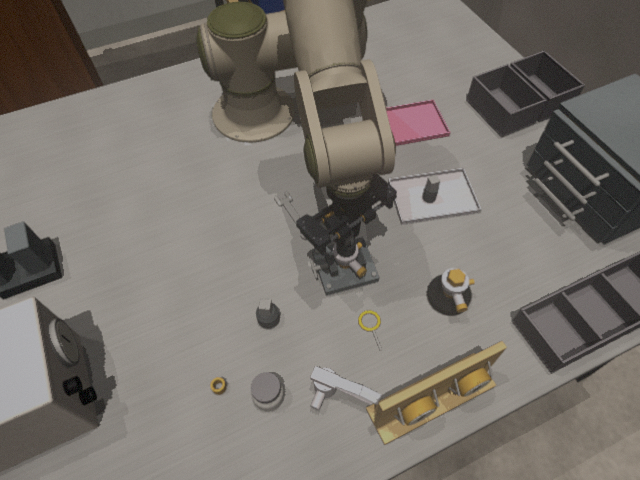

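The side and wrist crops show the middle socket flush on the collar with no brass showing. In the scene view the small socket stands in the tray at (431,188) and the bystanders are where they were. Handing in.

```bash
python3 - <<'E'
from cell import bot
print(bot.sign_off())
E
```

```text
the job is handed in; nothing more can be done
None
```

I handed the job in with the middle socket fully home on the clamped valve's nut and still held in the gripper. The hand-in reported no verdict.

- **Valve:** the nut in the clamp was the smaller of the two, so I took the valve as valve_mid and started with the small socket.
- **Small socket:** I set it on the nut. It stayed 16 mm above the collar under 18 N, with brass still showing below the skirt. It now stands upright and released near the centre of the silver tray.
- **Middle socket:** the first try stopped at the nut's shoulder under 15 N, because the adapter alone does not show which way the hex bore is turned. I lifted it, turned it 30° and it slid down to the collar.

**Last checks:**
- TCP height was 0.1205 m, which puts the socket's mouth at about 0.0745 m against an expected collar height of 0.075 m.
- TCP was within about 1 mm sideways of the measured nut centre, with tilt about 0.1°.
- Push was about 10 N down, and the jaws were closed on the 22 mm adapter with the grip set to 40 N.
- The pictures showed the socket flush on the collar, the small socket standing in the tray, and the large socket and bystanders where they were.
- The job took 16.8 s of the 64 s allowed. Apart from the first seating try, no check failed or disagreed.

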